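Clear the goldsmith's bench and put up the heat shield

TASK

Get the goldsmith's bench ready for torch work. First clear the strip in front of the wooden rail: put every notched wooden bench pin in the square tray and every steel punch in the long tray. Then take both soldering boards out of the slotted rack and lean each against the robot's side of the rail as a heat shield: bottom edge on the bench, sloping back about 20 degrees from upright, square to the rail, its whole width against it, the two side by side; leave the bowl, hammer and jar alone.

Things in the scene. Friction and masses are not known exactly. Their poses are not given: they have to be found in the camera images.
- rail: upright fixed wooden rail (plank on edge), 20 mm thick (x), 340 mm long (y), 90 mm high; origin at the centre of its underside. Its -x face (at x = -10 mm) looks towards the robot. Screwed down
- rack: fixed plywood rack, 150 x 140 mm (x, y), two slots running along its y at x = -32 and +32 mm, each 16 mm wide; slot floor 10 mm and rib tops 45 mm above the bench; origin at the centre of its underside, z up. Open on top and at the slots' ends
- square_tray: fixed open wooden tray for bench pins, 150 x 150 mm, 22 mm high, walls and floor 5 mm; origin at the centre of its underside
- long_tray: fixed open wooden tray for punches, 105 x 190 mm (x, y), 22 mm high, walls and floor 5 mm; origin at the centre of its underside
- board_a: pale grey-white rigid soldering board, a plain slab 12 mm thick (x), 110 mm wide (y), 170 mm tall (z); origin at the centre of its bottom edge face, z up along its height (its top edge is at z = 170 mm). Both faces are alike. Starts upright in a slot of the rack, bottom 10 mm above the bench, loose by about 2 mm each side; mass about 0.28 kg. There are two
- board_b: pale grey-white rigid soldering board, a plain slab 12 mm thick (x), 110 mm wide (y), 170 mm tall (z); origin at the centre of its bottom edge face, z up along its height (its top edge is at z = 170 mm). Both faces are alike. Starts upright in a slot of the rack, bottom 10 mm above the bench, loose by about 2 mm each side; mass about 0.28 kg. There are two
- pin1: beech bench pin, a flat wooden block 70 x 26 x 16 mm (x, y, z) with an open notch 26 mm deep and 8 mm wide in its +x end; origin at the centre of its underside, x along its length. Lies flat; mass about 30 g. May be absent (None from the start)
- punch1: steel doming punch, a bar of 13 x 13 mm square section and 70 mm long (along x) with a round +x end; origin at the centre of its underside, x along its length. Lies flat; mass about 70 g. May be absent (None from the start)
- pin2: beech bench pin, a flat wooden block 70 x 26 x 16 mm (x, y, z) with an open notch 26 mm deep and 8 mm wide in its +x end; origin at the centre of its underside, x along its length. Lies flat; mass about 30 g. May be absent (None from the start)
- punch2: steel doming punch, a bar of 13 x 13 mm square section and 70 mm long (along x) with a round +x end; origin at the centre of its underside, x along its length. Lies flat; mass about 70 g. May be absent (None from the start)
- pin3: beech bench pin, a flat wooden block 70 x 26 x 16 mm (x, y, z) with an open notch 26 mm deep and 8 mm wide in its +x end; origin at the centre of its underside, x along its length. Lies flat; mass about 30 g. May be absent (None from the start)
- punch3: steel doming punch, a bar of 13 x 13 mm square section and 70 mm long (along x) with a round +x end; origin at the centre of its underside, x along its length. Lies flat; mass about 70 g. May be absent (None from the start)
- bowl: steel bowl, 100 mm across, 45 mm high, origin under its centre; not part of the job
- hammer: hammer lying beyond the rail; not part of the job
- jar: glass jar, 64 mm across, 80 mm high, origin under its centre; not part of the job

How it is judged (in metres and radians):
On the way, in this order (a step that is already met when the one before it is completed fails the run):
1. every bench pin lies in the square tray and every punch in the long tray (x of pin1 in the frame of square_tray between -0.07 and 0.07 m and y of pin1 in the frame of square_tray between -0.07 and 0.07 m and z of each of pin1, pin2, pin3 in the frame of square_tray below 0.035 m and linear speed of each of pin1, pin2, pin3, punch1, punch2, punch3 below 0.05 m/s and x of pin2 in the frame of square_tray between -0.07 and 0.07 m and y of pin2 in the frame of square_tray between -0.07 and 0.07 m and x of pin3 in the frame of square_tray between -0.07 and 0.07 m and y of pin3 in the frame of square_tray between -0.07 and 0.07 m and x of punch1 in the frame of long_tray between -0.0475 and 0.0475 m and y of punch1 in the frame of long_tray between -0.09 and 0.09 m and z of each of punch1, punch2, punch3 in the frame of long_tray below 0.035 m and x of punch2 in the frame of long_tray between -0.0475 and 0.0475 m and y of punch2 in the frame of long_tray between -0.09 and 0.09 m and x of punch3 in the frame of long_tray between -0.0475 and 0.0475 m and y of punch3 in the frame of long_tray between -0.09 and 0.09 m), for 0.2 s.
2. every board leans against the rail (angle between board_a's own z axis and vertical between 0.2 and 0.6 rad and height (world z) of each of board_a, board_b below 0.012 m and x of each of board_a, board_b in the frame of rail below -0.02 m and y of board_a in the frame of rail between -0.125 and 0.125 m and angle between the y axis of each of board_a, board_b and the y axis of rail, either way round below 0.2 rad and contact force between each of board_a, board_b and rail above 0.05 N and linear speed of each of board_a, board_b below 0.03 m/s and angle between board_b's own z axis and vertical between 0.2 and 0.6 rad and y of board_b in the frame of rail between -0.125 and 0.125 m and horizontal distance between board_a and board_b above 0.105 m), for 0.3 s.
At the end, for the whole second after the job is handed in: Pins lie in the square tray, punches in the long tray (origin inside, under 35 mm up). Each board: foot on the bench (under 12 mm) before the rail, touching the rail, tilted 0.2 to 0.6 rad, square within 0.2 rad, centres over 105 mm apart, within 125 mm of the rail's middle. All at rest (all of step 1 and all of step 2).
It fails at once if the bowl is moved more than 30 mm (distance of bowl from where it was at the start of the episode above 0.03 m).
It fails at once if the hammer is moved more than 30 mm (distance of hammer from where it was at the start of the episode above 0.03 m).
It fails at once if the jar is moved more than 30 mm (distance of jar from where it was at the start of the episode above 0.03 m).
Of pin1, punch1, pin2, punch2, pin3, punch3 only 4 to 6 are there at a start; the rules pass over those that are not, and their reading is None.
At some moment in a run one of pin1, punch1, pin2, punch2, pin3, punch3 may be knocked a few centimetres aside while the robot is not near it.
It also fails if it takes over 210 s, if anything falls off the work surface, if the arm or the gripper's body presses on something with over 40 N, if the wrist force passes 120 N, or if a joint passes its speed limit or range.

ROBOT

A 6-joint arm with a two-finger parallel gripper is mounted at the origin on the work surface. World frame = base frame: x ahead of the robot, y to its left, z up, the work surface at z = 0. Lengths are in m, angles in degrees, forces in N, time in s.
With the tool pointing down it reaches from about 0.35 to 0.975 m from the base axis. Payload 17.4 kg.
Tool frame: the origin (TCP) lies midway between the tips of the shut fingers; the grasp point (between the pads) lies 19 mm behind it; z points along the fingers, y is the direction in which the jaws open and shut (so a half turn about z gives the same grasp; the last joint's range is limited). The gripper opens to 85 mm and grips with 20 to 120 N. Pads are 22 mm wide; open, the fingers measure 114 mm over their backs; the gripper's body (76 mm by 85 mm) begins 54 mm behind the grasp point. The pads swing forward as they close: fully open they stand 13 mm farther back than shut.
Start: joints at [-70.52, 6.646, 82.598, -0, 90.757, -2.166], TCP at [0.249, -0.627, 0.231] pointing down, gripper open.
Joint ranges: [-162.19, 162.19], [-47.58, 125.68], [4.15, 143.07], [-65.23, 245.23], [0.69, 171.88], [-170.13, 170.13]. Speed limits (degrees/s): [108.29, 108.29, 127.2, 180, 180, 180].

INTERFACE

Orientations are given as a 3x3 rotation matrix whose columns are the frame's x, y, z axes.
In Python, from station import monitor, viewer, close_job gives the robot as it stands.
- The arm moves only by the shell command python3 -m inch 'ROWS'. ROWS is JSON, one flat list of numbers, 5 for each row, row after row: the shift along the tool's x, y, z in m, then the turn about the tool's z in degrees, then the opening, from -1 (shut) to 1 (fully open). In form: [x, y, z, yaw, gripper, x, y, z, yaw, gripper, ...]. A call has 1 to 5 rows; each row is the pose to reach, as a shift and turn from the pose commanded when the call began, along the tool's axes at that moment; what a row does not reach only later rows make up. A row lasts 1/10 s, in which the tool goes at most 50 mm and 8.59 degrees, less where a joint would pass 70% of its speed; a pose out of reach is approached as far as the arm can. A call with a gripper value outside its range is refused whole. The fingers move at their own pace and stop on an object; the grip force is fixed at half the most. Time passes only in rows, so rows that repeat a pose let the fingers close. It gives the time, the measured TCP pose, the force and the opening at its end, in the units of the state.
- monitor.get_state(): the state, without advancing time (a new reading comes with each control period).
- viewer.read_camera(name): name is "scene" or "top" or "wrist"; returns a dict with "pixels" (400x640x3 uint8, red, green, blue), "depth" (400x640 float32, m along the optical axis (not along the pixel's ray), 0 where there is no reading), "fov_y" (degrees; the focal length in pixels is half the picture's height over the tangent of half this angle, whatever the lens; pixels are square), "cx", "cy" (the principal point, pixels), "k1" (the pictures are not rectified: a ray, as slopes to the right and down, at radius r is drawn at 1 + k1 r^2 times it, then the intrinsics apply), "view" (4x4, takes a point from world to camera coordinates); the wrist camera has in their place "tool_from_camera" (4x4, takes a point from camera to tool coordinates, whose origin is the TCP and whose axes are the flange's). Camera axes: x right, y down, z forward; pixel columns grow to the right and rows downward; lengths in m; the calibration is good to about 2 mm. A picture is of the moment at which its call begins: read the wrist's pose just before it.
- close_job(): hands the job in, once; it reports no verdict.
The state is a dict: "time_s": time; "joint_positions": joint angles; "qvel": joint speeds; "joint_efforts": joint torques, N m; "tcp_pos": TCP position; "tool_rot": TCP orientation; "force": force on the tool from outside, world axes, zero at the start; "moment": the same for the moment, N m; "finger_gap": opening from 0.0 (shut) to 1.0 (fully open).
Only numpy, scipy, OpenCV 4.12 (cv2) and the standard library are available. Lean on these libraries where they do the work, as an engineer would, in place of code of your own. Each camera call takes 0.05 s, during which the arm holds its last target.

## Working session

There is one attempt and no reset: what is moved stays moved. The work goes in short steps, Python scripts to look and compute and a shell command to move; the robot and the scene stay as the last step left them, time stands still between calls to the robot, and variables do not carry over. Pictures are saved under pics/ and viewed, and the job is handed in when it is done.

```bash
ls -la; mkdir -p pics
cat > h.py <<'E'
import numpy as np, cv2
from station import monitor, viewer
def grab(name):
    st=monitor.get_state(); c=viewer.read_camera(name)
    h=c['pixels'].shape[0]; f=h/2/np.tan(np.radians(c['fov_y'])/2)
    c['f']=f
    if 'view' in c: V=np.array(c['view']); c['cw']=np.linalg.inv(V)
    else:
        T=np.eye(4);T[:3,:3]=np.array(st['tool_rot']);T[:3,3]=st['tcp_pos']
        c['cw']=T@np.array(c['tool_from_camera'])
    return c
def slopes(c,uv):
    uv=np.atleast_2d(np.array(uv,float)); d=(uv-[c['cx'],c['cy']])/c['f']
    s=d.copy()
    for _ in range(30): s=d/(1+c['k1']*(s**2).sum(1,keepdims=True))
    return s
def rays(c,uv):
    s=slopes(c,uv); R=np.c_[s,np.ones(len(s))]
    return c['cw'][:3,3], R@c['cw'][:3,:3].T
def onplane(c,uv,z):
    o,d=rays(c,uv); return o+d*((z-o[2])/d[:,2])[:,None]
def withdepth(c,uv):
    uv=np.atleast_2d(np.array(uv)).astype(int); z=c['depth'][uv[:,1],uv[:,0]]
    o,d=rays(c,uv); return o+d*z[:,None]
def proj(c,P):
    P=np.atleast_2d(P); V=np.linalg.inv(c['cw']); p=P@V[:3,:3].T+V[:3,3]
    s=p[:,:2]/p[:,2:]; s=s*(1+c['k1']*(s**2).sum(1,keepdims=True))
    return s*c['f']+[c['cx'],c['cy']]
def cloud(c):
    H,W=c['depth'].shape; u,v=np.meshgrid(np.arange(W),np.arange(H))
    return withdepth(c,np.c_[u.ravel(),v.ravel()]).reshape(H,W,3)
def save(c,n,scale=1): 
    im=cv2.cvtColor(c['pixels'],cv2.COLOR_RGB2BGR)
    if scale!=1: im=cv2.resize(im,None,fx=scale,fy=scale)
    cv2.imwrite('pics/'+n+'.png',im)
E
python3 - <<'E'
from h import *
for n in ['scene','top','wrist']:
    c=grab(n); save(c,n+'0'); print(n,c['f'],c['cx'],c['cy'],c['k1'],np.round(c['cw'],3).tolist(),(c['depth']==0).mean())
print(monitor.get_state())
E
```

```text
total 12
drwxr-xr-x  3 agent agent 4096 Dec  6 22:00 .
drwxr-xr-x 23 root  root  4096 Dec  6 22:00 ..
drwxr-xr-x  2 agent agent 4096 Dec  6 22:00 pics
scene 456.60926289500117 318.28407295531173 202.73690965844295 -0.04291541715118191 [[-0.69, 0.596, -0.411, 1.112], [0.724, 0.58, -0.373, 0.451], [0.016, -0.555, -0.831, 1.113], [0.0, 0.0, 0.0, 1.0]] 0.0038828125
top 363.0393603160318 321.64789471235116 198.40796120720734 0.026322288258686308 [[-0.013, -0.986, 0.164, 0.435], [-1.0, 0.014, 0.009, -0.038], [-0.011, -0.164, -0.986, 0.882], [0.0, 0.0, 0.0, 1.0]] 0.00403515625
wrist 290.6990674118878 323.9026428139768 203.31508257424326 -0.04577330964656869 [[0.369, -0.884, -0.286, 0.322], [-0.929, -0.352, -0.112, -0.598], [-0.001, 0.307, -0.952, 0.375], [0.0, 0.0, 0.0, 1.0]] 0.00408203125
{'time_s': 0.15, 'joint_positions': array([-7.05187595e+01,  6.66704265e+00,  8.26263370e+01,  5.15621397e-04,
        9.07568613e+01, -2.16737630e+00]), 'qvel': array([-0.08242436, -0.05862194, -0.0419463 ,  0.01294036, -0.05467383,
        0.02538861]), 'joint_efforts': array([ 6.98864533e-04, -7.32504916e+01, -6.32850051e+01, -1.37846796e-04,
        4.90247563e-03,  5.32905585e-05]), 'tcp_pos': array([ 0.24894498, -0.62726111,  0.2307475 ]), 'tool_rot': array([[ 9.29463753e-01,  3.68913339e-01, -2.83951510e-04],
       [ 3.68913446e-01, -9.29463383e-01,  8.29671631e-04],
       [ 4.21544005e-05, -8.75903238e-04, -9.99999616e-01]]), 'force': array([ 0.62747994, -0.54605765, -0.38897132]), 'moment': array([ 0.09457618, -0.01296495,  0.0505531 ]), 'finger_gap': 0.9996407511717069}
```

View pics/top0.png

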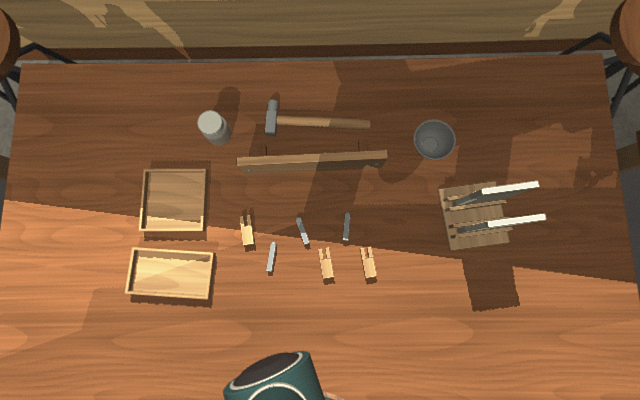

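View pics/scene0.png

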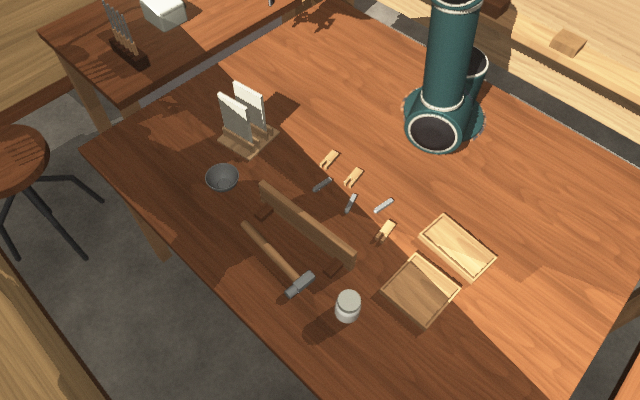

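View pics/wrist0.png

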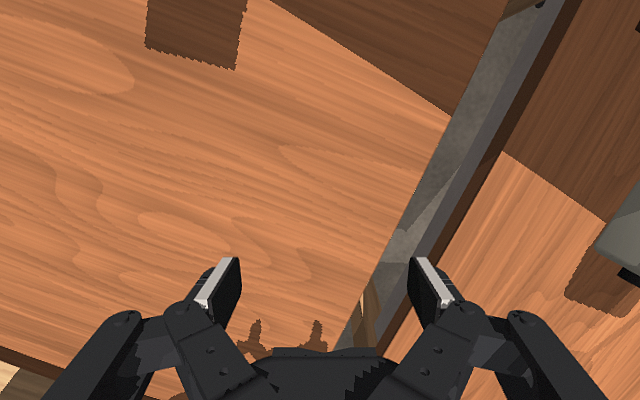

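The top view shows three pins (247,232), (326,266), (369,264) and three punches (302,232), (271,258), (347,228). The square tray is at (173,200), the long tray at (171,274) and the rack with its boards at (475,215). The rail runs from (237,160) to (387,157). Next I'll measure positions from both fixed views.

```bash
cat > m.py <<'E'
from h import *
import sys
def comps(c,lo,hi,region,minpix=25):
    P=cloud(c); x0,x1,y0,y1=region
    m=(P[...,2]>lo)&(P[...,2]<hi)&(P[...,0]>x0)&(P[...,0]<x1)&(P[...,1]>y0)&(P[...,1]<y1)&(c['depth']>0)
    n,l,s,ce=cv2.connectedComponentsWithStats(m.astype(np.uint8))
    out=[]
    for i in range(1,n):
        if s[i,4]<minpix: continue
        q=P[l==i]; uv=np.argwhere(l==i)[:,::-1]; out.append((ce[i],q,uv))
    return out
if __name__=='__main__':
  for n in ['top','scene']:
    c=grab(n); P=cloud(c)
    b=P[(c['depth']>0)&(abs(P[...,2])<.008)&(abs(P[...,1])<.5)&(P[...,0]>.3)&(P[...,0]<.8)]; print(n,'bench z',np.median(b[:,2]),b[:,2].std())
    for ce,q,uv in comps(c,.006,.03,(.3,.8,-.7,.6)):
        zt=np.percentile(q[:,2],80); t=q[q[:,2]>zt-.006]
        pl=onplane(c,uv,zt)[q[:,2]>zt-.006]
        (x,y),(w,h),a=cv2.minAreaRect((t[:,:2]*1000).astype(np.float32))
        if w<h: w,h,a=h,w,a+90
        print(n,ce.round(),'px',len(q),'zt',zt.round(4),'ctr',round(x,1),round(y,1),'len',round(w,1),round(h,1),'ang',round(a,1))
    for ce,q,uv in comps(c,.03,.22,(.3,.85,-.7,.6)):
        print(' tall',ce.round(),len(q),q.min(0).round(3),q.max(0).round(3))
E
python3 m.py
```

```text
top bench z 0.001499470906894118 0.001978192558139644
top [312. 122.] px 1207 zt 0.0271 ctr 766.3 -20.4 len 257.8 57.3 ang 87.5
top [224. 139.] px 96 zt 0.0257 ctr 736.4 212.9 len 59.5 22.2 ang 131.9
top [433. 141.] px 783 zt 0.0234 ctr 714.1 -301.3 len 80.0 79.0 ang 88.5
top [364. 145.] px 148 zt 0.0227 ctr 711.6 -137.4 len 29.7 29.0 ang 89.9
top [260. 150.] px 151 zt 0.0223 ctr 701.2 122.7 len 30.8 29.7 ang 93.6
top [313. 169.] px 322 zt 0.0255 ctr 651.1 -9.5 len 333.6 2.1 ang 92.1
top [173. 199.] px 2334 zt 0.0213 ctr 582.5 328.2 len 152.8 149.4 ang 89.2
top [469. 217.] px 2218 zt 0.0132 ctr 535.5 -389.9 len 149.5 141.5 ang 7.3
top [196. 203.] px 29 zt 0.0084 ctr 572.1 278.0 len 26.3 12.1 ang 158.5
top [346. 226.] px 157 zt 0.0156 ctr 512.5 -87.1 len 67.8 13.0 ang 174.1
top [247. 231.] px 314 zt 0.0181 ctr 506.8 151.2 len 69.7 26.6 ang 8.9
top [302. 230.] px 155 zt 0.0153 ctr 504.9 18.9 len 69.4 12.8 ang 18.3
top [271. 257.] px 172 zt 0.015 ctr 443.3 92.1 len 68.4 12.8 ang 171.3
top [170. 273.] px 2334 zt 0.0217 ctr 409.5 326.0 len 192.8 106.6 ang 85.2
top [326. 264.] px 298 zt 0.
[... 1042 characters left out ...]
.] px 112 zt 0.0154 ctr 441.6 96.8 len 69.6 15.7 ang 169.7
scene [456. 247.] px 1681 zt 0.0212 ctr 409.6 329.3 len 193.4 110.4 ang 85.7
scene [385. 230.] px 220 zt 0.0182 ctr 505.2 155.5 len 73.0 26.3 ang 8.5
scene [278. 258.] px 962 zt 0.0268 ctr 769.6 -17.6 len 262.3 57.6 ang 89.5
scene [419. 290.] px 1750 zt 0.0212 ctr 581.8 332.5 len 155.0 150.1 ang 179.3
scene [346. 319.] px 81 zt 0.0249 ctr 769.0 244.5 len 60.0 21.3 ang 124.7
 tall [243. 114.] 2165 [ 0.479 -0.453  0.03 ] [ 0.589 -0.314  0.186]
 tall [221. 174.] 330 [ 0.664 -0.346  0.03 ] [ 0.762 -0.244  0.051]
 tall [308. 223.] 1904 [ 0.644 -0.177  0.03 ] [0.677 0.166 0.098]
 tall [348. 304.] 647 [0.723 0.202 0.03 ] [0.784 0.265 0.087]
```

Both views agree to within 4 mm and the sizes match (16–18 mm pins, 13–15 mm punches). I'll average them and start with the pin at about (427, -134) mm.

```bash
cat > go.py <<'E'
import sys,numpy as np
from station import monitor
def rel(x,y,z,a=None):
    s=monitor.get_state(); R=np.array(s['tool_rot']); p=np.array(s['tcp_pos'])
    d=R.T@(np.array([x,y,z])-p); cur=np.degrees(np.arctan2(R[1,0],R[0,0]))
    yaw=0 if a is None else -((a-cur+90)%180-90)
    print('  shift',d.round(4),'yaw',round(yaw,2),'dist',round(np.linalg.norm(d),3),'rows',int(np.ceil(max(np.linalg.norm(d)/.05,abs(yaw)/8.59))))
if __name__=='__main__':
    s=monitor.get_state();R=np.array(s['tool_rot'])
    print('t',round(s['time_s'],2),'tcp',np.round(s['tcp_pos'],4),'ang',round(np.degrees(np.arctan2(R[1,0],R[0,0])),2),'gap',round(s['finger_gap'],3),'F',np.round(s['force'],1),'J',np.round(s['joint_positions'],0))
    v=list(map(float,sys.argv[1:]))
    for i in range(0,len(v),4): rel(*v[i:i+4])
E
python3 go.py .427 -.134 .12 9.5
```

```text
t 0.25 tcp [ 0.249  -0.6273  0.231 ] ang 21.65 gap 1.004 F [-0.6  0.4  0.6] J [-71.   7.  83.   0.  91.  -2.]
  shift [ 0.3475 -0.3928  0.1112] yaw 12.15 dist 0.536 rows 11
```

```bash
python3 -m inch '[0.0,0,0,4,0.2, 0,0,0,8,0.2, 0,0,0,12.15,0.2, 0.036,-0.037,0.01,12.15,0.2, 0.07,-0.074,0.02,12.15,0.2]'; python3 go.py .427 -.134 .12 9.5
```

```text
time_s: 0.75
tcp_pos: [0.2853, -0.5356, 0.2111]
tool_rot: [[0.987, 0.163, -0.0], [0.163, -0.987, 0.001], [-0.0, -0.001, -1.0]]
force: [0.9, 1.0, 0.3]
finger_gap: 0.604
t 0.75 tcp [ 0.2853 -0.5356  0.2111] ang 9.39 gap 0.604 F [0.9 1.  0.3] J [-64.  -1.  93.   0.  89.  16.]
  shift [ 0.2053 -0.3731  0.0914] yaw -0.11 dist 0.436 rows 9
```

```bash
python3 -m inch '[0.205,-0.373,0.091,0,0.2, 0.205,-0.373,0.091,0,0.2, 0.205,-0.373,0.091,0,0.2, 0.205,-0.373,0.091,0,0.2, 0.205,-0.373,0.091,0,0.2]'>/dev/null;python3 go.py .427 -.134 .12 9.5
```

```text
t 1.25 tcp [ 0.3663 -0.3037  0.1594] ang 9.47 gap 0.602 F [ 1.1  0.9 -0.1] J [-43. -17. 112.   0.  86.  38.]
  shift [ 0.0878 -0.1574  0.0394] yaw -0.03 dist 0.184 rows 4
```

```bash
python3 -m inch '[0.087,-0.159,0.039,0,0.2, 0.087,-0.159,0.039,0,0.2, 0.087,-0.159,0.039,0,0.2, 0.087,-0.159,0.039,0,0.2, 0.087,-0.159,0.039,0,0.2]'>/dev/null;python3 go.py .427 -.134 .12 9.5
python3 - <<'E'
from h import *
c=grab('wrist'); save(c,'w1')
E
```

```text
t 1.75 tcp [ 0.4262 -0.1311  0.1199] ang 9.72 gap 0.6 F [ 1.  -0.2  1.2] J [-20. -20. 118.   0.  83.  60.]
  shift [ 0.0003  0.003  -0.0002] yaw 0.22 dist 0.003 rows 1
```

View pics/w1.png

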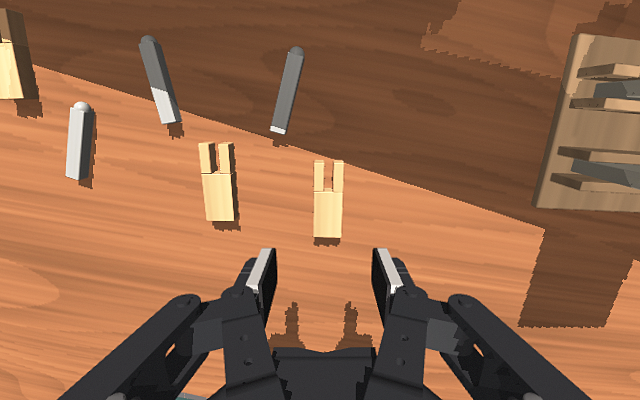

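The wrist view shows the target pin centred between the fingers at (328,200), with the other parts ahead. I'll check its position from the wrist view.

```bash
cat > w.py <<'E'
from m import *
c=grab('wrist')
print('t',monitor.get_state()['time_s'])
for ce,q,uv in comps(c,.006,.03,(.3,.62,-.3,.25),60):
    zt=np.percentile(q[:,2],80); k=q[:,2]>zt-.006; t=onplane(c,uv[k],zt-.0)
    (x,y),(w,h),a=cv2.minAreaRect((t[:,:2]*1000).astype(np.float32))
    if w<h: w,h,a=h,w,a+90
    if w>250: continue
    print(ce.round(),'px',len(q),'zt',zt.round(4),'ctr',round(x,1),round(y,1),'len',round(w,1),round(h,1),'ang',round((a+90)%180-90,1))
E
python3 w.py; python3 go.py
```

```text
t 1.85
[12. 59.] px 2198 zt 0.0175 ctr 505.4 139.8 len 71.9 25.3 ang -6.1
[156.  79.] px 1703 zt 0.0147 ctr 504.3 19.3 len 68.0 16.1 ang 19.2
[286.  89.] px 1496 zt 0.0147 ctr 512.8 -85.8 len 68.5 13.9 ang -6.1
[ 76. 140.] px 1544 zt 0.0147 ctr 443.5 91.7 len 71.2 17.8 ang -9.5
[217. 182.] px 2450 zt 0.0178 ctr 427.3 -35.6 len 70.6 28.0 ang 8.5
[325. 200.] px 2005 zt 0.0179 ctr 427.8 -133.5 len 70.0 25.7 ang 8.9
t 1.85 tcp [ 0.4259 -0.1339  0.1208] ang 9.61 gap 0.599 F [ 0.1 -0.2 -0.4] J [-21. -20. 117.  -0.  83.  60.]
```

```bash
python3 go.py .420 -.135 .005 9
```

```text
t 1.85 tcp [ 0.4259 -0.1339  0.1208] ang 9.61 gap 0.599 F [ 0.1 -0.2 -0.4] J [-21. -20. 117.  -0.  83.  60.]
  shift [-6.000e-03  1.000e-04  1.158e-01] yaw 0.61 dist 0.116 rows 3
```

```bash
python3 -m inch '[-0.006,0,0.04,0.6,0.2, -0.006,0,0.08,0.6,0.2, -0.006,0,0.105,0.6,0.2, -0.006,0,0.116,0.6,0.2, -0.006,0,0.116,0.6,-1]'>/dev/null; python3 -m inch '[0,0,0,0,-1, 0,0,0,0,-1, 0,0,0,0,-1, 0,0,-0.03,0,-1, 0,0,-0.06,0,-1]'; python3 go.py .585 .285 .07 0
```

```text
time_s: 2.85
tcp_pos: [0.4195, -0.1352, 0.0657]
tool_rot: [[0.988, 0.155, -0.001], [0.155, -0.988, 0.0], [-0.001, -0.0, -1.0]]
force: [0.1, -0.2, -0.0]
finger_gap: 0.281
t 2.85 tcp [ 0.4195 -0.1352  0.0657] ang 8.9 gap 0.281 F [ 0.1 -0.2 -0. ] J [-21. -19. 121.   0.  77.  60.]
  shift [ 0.2285 -0.3895 -0.0043] yaw 8.9 dist 0.452 rows 10
```

```bash
python3 -m inch '[0.228,-0.389,-0.01,9,-1, 0.228,-0.389,-0.01,9,-1, 0.228,-0.389,-0.01,9,-1, 0.228,-0.389,-0.01,9,-1, 0.228,-0.389,-0.01,9,-1]'>/dev/null;python3 go.py .58 .285 .028 0
```

```text
t 3.35 tcp [0.5092 0.0918 0.0711] ang -0.09 gap 0.284 F [ 1.3 -0.8  0.4] J [  7.  -8. 112.  -0.  76.  97.]
  shift [ 0.0704 -0.1933  0.0432] yaw -0.09 dist 0.21 rows 5
```

```bash
python3 -m inch '[0.070,-0.193,0,0,-1, 0.070,-0.193,0,0,-1, 0.070,-0.193,0,0,-1, 0.070,-0.193,0,0,-1, 0.070,-0.193,0.02,0,-1]'>/dev/null;python3 go.py .58 .285 .028 0
```

```text
t 3.85 tcp [0.5811 0.2876 0.0528] ang 0.08 gap 0.285 F [-0.2 -0.4  0.1] J [ 24.   9.  97.   0.  74. 114.]
  shift [-0.0012  0.0026  0.0248] yaw 0.08 dist 0.025 rows 1
```

```bash
python3 -m inch '[0,0,0.025,0,-1, 0,0,0.025,0,0, 0,0,0.025,0,0.1, 0,0,0.01,0,0.2, 0,0,-0.03,0,0.2]'>/dev/null;python3 go.py .4195 -.0365 .06 8.8
```

```text
t 4.35 tcp [0.5779 0.2815 0.0801] ang -0.13 gap 0.599 F [0.9 0.2 0.6] J [ 24.   7.  96.  -0.  77. 114.]
  shift [-0.1576  0.3184  0.021 ] yaw -8.93 dist 0.356 rows 8
```

```bash
python3 -m inch '[-0.158,0.318,0,-9,0.2, -0.158,0.318,0,-9,0.2, -0.158,0.318,0.0,-9,0.2, -0.158,0.318,0.0,-9,0.2, -0.158,0.318,0.0,-9,0.2]'>/dev/null;python3 go.py .4195 -.0365 .06 8.8
```

```text
t 4.85 tcp [0.4667 0.0571 0.0829] ang 8.9 gap 0.6 F [ 0.6 -0.4  0.9] J [  4. -15. 117.  -0.  78.  85.]
  shift [-0.0612  0.0852  0.0227] yaw 0.1 dist 0.107 rows 3
```

```bash
python3 -m inch '[-0.061,0.085,0.01,0,0.2, -0.061,0.085,0.02,0,0.2, -0.061,0.085,0.02,0,0.2, -0.061,0.085,0.03,0,0.2, -0.061,0.085,0.03,0,0.2]'>/dev/null;python3 go.py .4195 -.0365 .005 8.8
```

```text
t 5.35 tcp [ 0.4205 -0.0343  0.0504] ang 8.87 gap 0.596 F [-0.4  0.   0.7] J [ -8. -21. 124.   0.  76.  73.]
  shift [-0.0014  0.002   0.0454] yaw 0.07 dist 0.045 rows 1
```

```bash
python3 -m inch '[-0.001,0.001,0.03,0,0.2, -0.001,0.001,0.046,0,0.2, -0.001,0.001,0.046,0,0.2, -0.001,0.001,0.046,0,-1, -0.001,0.001,0.046,0,-1]'>/dev/null; python3 -m inch '[0,0,0,0,-1, 0,0,0,0,-1, 0,0,-0.02,0,-1, 0,0,-0.06,0,-1, 0,0,-0.06,0,-1]'; python3 go.py .585 .33 .07 0
```

```text
time_s: 6.35
tcp_pos: [0.4217, -0.036, 0.0697]
tool_rot: [[0.988, 0.155, 0.007], [0.155, -0.988, -0.001], [0.007, 0.002, -1.0]]
force: [0.6, 0.3, -0.3]
finger_gap: 0.287
t 6.35 tcp [ 0.4217 -0.036   0.0697] ang 8.91 gap 0.287 F [ 0.6  0.3 -0.3] J [ -8. -22. 123.   0.  78.  73.]
  shift [ 0.218  -0.3364  0.0005] yaw 8.91 dist 0.401 rows 9
```

```bash
python3 -m inch '[0.218,-0.336,0,9,-1, 0.218,-0.336,0,9,-1, 0.218,-0.336,0,9,-1, 0.218,-0.336,0,9,-1, 0.218,-0.336,0,9,-1]'>/dev/null;python3 go.py .58 .33 .028 0
```

```text
t 6.85 tcp [0.519  0.1876 0.0647] ang -0.08 gap 0.284 F [ 0.6 -1.1  0.7] J [ 17.  -3. 109.  -0.  75. 107.]
  shift [ 0.0608 -0.1425  0.0368] yaw -0.08 dist 0.159 rows 4
```

```bash
python3 -m inch '[0.062,-0.140,0,0,-1, 0.062,-0.140,0,0,-1, 0.062,-0.140,0,0,-1, 0.062,-0.140,0.03,0,-1, 0.062,-0.140,0.033,0,-1]'>/dev/null;python3 go.py .58 .33 .03 0;  python3 -m inch '[0,0,0,0,-1, 0,0,0,0,0, 0,0,0,0,0.2, 0,0,-0.01,0,0.2, 0,0,-0.04,0,0.2]'>/dev/null;python3 go.py .499 .152 .06 8.8
```

```text
t 7.35 tcp [0.5792 0.3257 0.0277] ang -0.01 gap 0.286 F [-0.1 -0.3 -1. ] J [ 27.  13.  95.  -0.  72. 117.]
  shift [ 0.0008 -0.0043 -0.0024] yaw -0.01 dist 0.005 rows 1
t 7.85 tcp [0.5795 0.3241 0.0702] ang -0.13 gap 0.602 F [-0.8  1.2 -0. ] J [ 27.  10.  94.  -0.  76. 117.]
  shift [-0.0801  0.1723  0.0107] yaw -8.93 dist 0.19 rows 4
```

```bash
python3 -m inch '[-0.080,0.173,0,-9,0.2, -0.080,0.173,0,-9,0.2, -0.080,0.173,0.0,-9,0.2, -0.080,0.173,0.0,-9,0.2, -0.080,0.173,0.0,-9,0.2]'>/dev/null;python3 w.py; python3 go.py .499 .152 .005 8.8
```

```text
t 8.4
[319. 210.] px 2949 zt 0.0179 ctr 507.1 154.4 len 70.6 25.8 ang 8.4
[485. 233.] px 1686 zt 0.0148 ctr 505.2 24.3 len 71.9 15.4 ang 18.8
[608. 241.] px 1828 zt 0.0146 ctr 513.9 -80.6 len 69.2 20.5 ang -6.2
[203. 272.] px 1133 zt 0.0234 ctr 439.4 239.5 len 40.4 22.0 ang -1.3
[368. 310.] px 535 zt 0.0148 ctr 427.9 98.8 len 37.5 15.2 ang -8.7
t 8.4 tcp [0.5    0.1505 0.0729] ang 8.74 gap 0.601 F [-0.1 -0.  -0.1] J [ 14.  -8. 112.  -0.  76.  95.]
  shift [-0.001  -0.0016  0.0679] yaw -0.06 dist 0.068 rows 2
```

```bash
python3 -m inch '[-0.001,-0.002,0.04,0,0.2, -0.001,-0.002,0.067,0,0.2, -0.001,-0.002,0.067,0,0.2, -0.001,-0.002,0.067,0,-1, -0.001,-0.002,0.067,0,-1]'>/dev/null; python3 -m inch '[0,0,0,0,-1, 0,0,0,0,-1, 0,0,-0.02,0,-1, 0,0,-0.06,0,-1, 0,0,-0.06,0,-1]'; python3 go.py .58 .375 .07 0
```

```text
time_s: 9.4
tcp_pos: [0.5015, 0.1548, 0.0706]
tool_rot: [[0.988, 0.155, 0.008], [0.155, -0.988, 0.002], [0.008, -0.001, -1.0]]
force: [0.9, 0.4, -0.7]
finger_gap: 0.284
t 9.4 tcp [0.5015 0.1548 0.0706] ang 8.9 gap 0.284 F [ 0.9  0.4 -0.7] J [ 14.  -7. 112.   0.  75.  95.]
  shift [ 0.1116 -0.2054  0.0017] yaw 8.9 dist 0.234 rows 5
```

```bash
python3 -m inch '[0.112,-0.203,0,9,-1, 0.112,-0.203,0,9,-1, 0.112,-0.203,0,9,-1, 0.112,-0.203,0,9,-1, 0.112,-0.203,0,9,-1]'>/dev/null;python3 go.py .58 .373 .03 0
```

```text
t 9.9 tcp [0.579  0.3752 0.0651] ang -0.04 gap 0.281 F [ 0.3  0.6 -0. ] J [ 31.  13.  91.   0.  76. 121.]
  shift [0.0009 0.0022 0.0351] yaw -0.04 dist 0.035 rows 1
```

Next punch: F at about (443, 93), angle -9.5.

```bash
python3 -m inch '[0,0.002,0.035,0,-1, 0,0.002,0.035,0,-0.2, 0,0.002,0.035,0,0.1, 0,0.002,0.02,0,0.1, 0,0.002,-0.01,0,0.1]'>/dev/null;python3 go.py .443 .093 .07 -9.5
```

```text
t 10.4 tcp [0.5778 0.3691 0.0755] ang -0.14 gap 0.547 F [ 0.6  0.3 -0. ] J [ 30.  13.  91.  -0.  77. 121.]
  shift [-0.1341  0.2764  0.0058] yaw 9.36 dist 0.307 rows 7
```

```bash
python3 -m inch '[-0.134,0.276,0,9.4,0.1, -0.134,0.276,0,9.4,0.1, -0.134,0.276,0.0,9.4,0.1, -0.134,0.276,0.0,9.4,0.1, -0.134,0.276,0.0,9.4,0.1]'>/dev/null;python3 go.py .443 .093 .07 -9.5
```

```text
t 10.9 tcp [0.4681 0.1436 0.077 ] ang -9.52 gap 0.549 F [ 0.9 -0.4  0.9] J [ 14. -12. 115.  -0.  77. 114.]
  shift [-0.0164  0.054   0.0069] yaw -0.02 dist 0.057 rows 2
```

```bash
python3 -m inch '[-0.016,0.054,0,0,0.1, -0.016,0.054,0,0,0.1, -0.016,0.054,0.0,0,0.1]'>/dev/null;python3 w.py; python3 go.py .442 .093 .005 -9.5
```

```text
t 11.25
[560.  83.] px 2578 zt 0.0146 ctr 513.1 -81.9 len 68.3 18.2 ang -6.1
[410. 120.] px 2045 zt 0.0148 ctr 504.5 22.6 len 69.4 13.8 ang 19.0
[323. 217.] px 1479 zt 0.0149 ctr 444.0 95.0 len 69.6 12.8 ang -9.2
[155. 264.] px 1739 zt 0.0233 ctr 423.4 239.8 len 67.4 25.3 ang -3.3
t 11.25 tcp [0.4447 0.0944 0.0765] ang -9.6 gap 0.548 F [-0.2  1.   0.3] J [  9. -17. 119.   0.  78. 108.]
  shift [-0.0027  0.002   0.0715] yaw -0.1 dist 0.072 rows 2
```

```bash
python3 -m inch '[-0.002,0,0.04,0,0.1, -0.002,0,0.07,0,0.1, -0.002,0,0.071,0,0.1, -0.002,0,0.071,0,-1, -0.002,0,0.071,0,-1]'>/dev/null; python3 -m inch '[0,0,0,0,-1, 0,0,0,0,-1, 0,0,0,0,-1, 0,0,-0.04,0,-1, 0,0,-0.06,0,-1]'; python3 go.py .41 .277 .07 -4.5
```

```text
time_s: 12.25
tcp_pos: [0.4429, 0.0952, 0.0669]
tool_rot: [[0.986, -0.165, 0.003], [-0.165, -0.986, 0.001], [0.003, -0.001, -1.0]]
force: [0.7, -0.2, -1.0]
finger_gap: 0.128
t 12.25 tcp [0.4429 0.0952 0.0669] ang -9.5 gap 0.128 F [ 0.7 -0.2 -1. ] J [  9. -17. 120.   0.  77. 108.]
  shift [-0.0625 -0.1739 -0.0031] yaw -5.0 dist 0.185 rows 4
```

```bash
python3 -m inch '[-0.062,-0.173,0,-5,-1, -0.062,-0.173,0,-5,-1, -0.062,-0.173,0,-5,-1, -0.062,-0.173,0,-5,-1, -0.062,-0.173,0,-5,-1]'>/dev/null;python3 go.py .41 .277 .03 -4.5;python3 -m inch '[0,0,0.033,0,-1, 0,0,0.033,0,-0.4, 0,0,0.033,0,0, 0,0,0.02,0,0.1, 0,0,-0.01,0,0.1]'>/dev/null;python3 go.py .504 .0215 .07 18.8
```

```text
t 12.75 tcp [0.4089 0.2793 0.0647] ang -4.3 gap 0.127 F [ 0.8 -1.1 -0.2] J [ 31. -11. 115.   0.  75. 126.]
  shift [0.0013 0.0023 0.0347] yaw 0.2 dist 0.035 rows 1
t 13.25 tcp [0.409  0.2751 0.0741] ang -4.54 gap 0.551 F [-0.1 -0.6  1.2] J [ 31. -11. 115.   0.  77. 126.]
  shift [0.1148 0.2453 0.0042] yaw -23.34 dist 0.271 rows 6
```

```bash
python3 -m inch '[0.114,0.245,0,-8,0.1, 0.114,0.245,0,-16,0.1, 0.114,0.245,0.0,-23.3,0.1, 0.114,0.245,0.0,-23.3,0.1, 0.114,0.245,0.0,-23.3,0.1]'>/dev/null;python3 go.py .504 .0215 .07 18.8
```

```text
t 13.75 tcp [0.4918 0.0559 0.0762] ang 18.85 gap 0.554 F [0.8 0.6 0.3] J [  4. -11. 115.   0.  76.  75.]
  shift [0.0004 0.0365 0.0063] yaw 0.05 dist 0.037 rows 1
```

```bash
python3 -m inch '[0.0,0.035,0,0,0.1, 0,0.035,0,0,0.1]'>/dev/null;python3 w.py; python3 go.py .503 .0215 .005 18.8
```

```text
t 14.0
[324. 214.] px 1496 zt 0.0149 ctr 505.4 22.4 len 70.4 12.6 ang 19.1
[ 36. 240.] px 3025 zt 0.0232 ctr 404.1 240.9 len 109.8 26.7 ang -4.7
[453. 245.] px 1671 zt 0.0146 ctr 513.7 -82.4 len 69.5 17.2 ang -6.5
t 14.0 tcp [0.503  0.0229 0.0756] ang 18.58 gap 0.55 F [-0.3 -0.3  0.8] J [ -0. -10. 114.   0.  76.  71.]
  shift [-0.0006  0.0013  0.0706] yaw -0.22 dist 0.071 rows 2
```

```bash
python3 -m inch '[0,0.0,0.04,0,0.1, 0,0.0,0.07,0,0.1, 0,0.0,0.07,0,0.1, 0,0,0.07,0,-1, 0,0,0.07,0,-1]'>/dev/null; python3 -m inch '[0,0,0,0,-1, 0,0,0,0,-1, 0,0,0,0,-1, 0,0,-0.04,0,-1, 0,0,-0.06,0,-1]'; python3 go.py .41 .327 .07 -4.5
```

```text
time_s: 15.0
tcp_pos: [0.503, 0.0251, 0.0671]
tool_rot: [[0.947, 0.322, 0.003], [0.322, -0.947, 0.0], [0.003, 0.001, -1.0]]
force: [0.7, -0.5, 0.3]
finger_gap: 0.127
t 15.0 tcp [0.503  0.0251 0.0671] ang 18.8 gap 0.127 F [ 0.7 -0.5  0.3] J [ -0. -10. 114.   0.  75.  71.]
  shift [ 0.0093 -0.3158 -0.0032] yaw 23.3 dist 0.316 rows 7
```

```bash
python3 -m inch '[0.009,-0.315,0,8,-1, 0.009,-0.315,0,16,-1, 0.009,-0.315,0,23.3,-1, 0.009,-0.315,0,23.3,-1, 0.009,-0.315,0,23.3,-1]'>/dev/null;python3 go.py .41 .327 .07 -4.5
```

```text
t 15.5 tcp [0.4325 0.2512 0.0651] ang -4.58 gap 0.126 F [ 1.7  0.3 -1.1] J [ 27. -10. 115.   0.  75. 122.]
  shift [-0.0285 -0.0738 -0.0049] yaw -0.08 dist 0.079 rows 2
```

```bash
python3 -m inch '[-0.028,-0.070,0,0,-1, -0.028,-0.070,0,0,-1, -0.028,-0.070,0.033,0,-1, -0.028,-0.070,0.033,0,-1, -0.028,-0.070,0.033,0,-0.3]'>/dev/null;python3 go.py .41 .327 .03 -4.5;python3 -m inch '[0,0,0,0,-0.3, 0,0,0,0,0, 0,0,-0.02,0,0.1, 0,0,-0.04,0,0.1]'>/dev/null;python3 go.py .513 -.084 .07 -6
```

```text
t 16.0 tcp [0.4106 0.3211 0.0312] ang -4.51 gap 0.28 F [0.5 0.5 1.2] J [ 35.  -5. 114.  -0.  71. 130.]
  shift [-0.0011 -0.0058  0.0012] yaw -0.01 dist 0.006 rows 1
t 16.4 tcp [0.4108 0.3208 0.0713] ang -4.55 gap 0.55 F [-0.  -0.5  0.1] J [ 35.  -8. 112.   0.  76. 130.]
  shift [0.1341 0.3954 0.0013] yaw 1.45 dist 0.418 rows 9
```

```bash
python3 -m inch '[0.133,0.395,0,1.5,0.1, 0.133,0.395,0,1.5,0.1, 0.133,0.395,0.0,1.5,0.1, 0.133,0.395,0.0,1.5,0.1, 0.133,0.395,0.0,1.5,0.1]'>/dev/null;python3 go.py .513 -.084 .07 -6
```

```text
t 16.9 tcp [0.4719 0.0765 0.0715] ang -6.03 gap 0.546 F [ 1.5  0.7 -0.6] J [  6. -14. 117.   0.  76. 102.]
  shift [0.0577 0.1553 0.0015] yaw -0.03 dist 0.166 rows 4
```

```bash
python3 -m inch '[0.056,0.154,0,0,0.1, 0.056,0.154,0,0,0.1, 0.056,0.154,0.0,0,0.1, 0.056,0.154,0.0,0,0.1, 0.056,0.154,0.0,0,0.1]'>/dev/null;python3 w.py; python3 go.py .512 -.084 .005 -6
```

```text
t 17.45
[327. 215.] px 1556 zt 0.0149 ctr 514.0 -85.0 len 70.5 12.5 ang -6.5
[ 14. 366.] px 1544 zt 0.0209 ctr 391.9 232.4 len 80.9 22.3 ang -11.8
t 17.45 tcp [ 0.5111 -0.0809  0.0707] ang -6.13 gap 0.548 F [-0.1  1.5  0.5] J [-12.  -8. 112.   0.  76.  84.]
  shift [0.0012 0.003  0.0657] yaw -0.13 dist 0.066 rows 2
```

```bash
python3 -m inch '[0.001,0.003,0.04,0,0.1, 0.001,0.003,0.065,0,0.1, 0.001,0.003,0.065,0,0.1, 0.001,0.003,0.065,0,-1, 0.001,0.003,0.065,0,-1]'>/dev/null; python3 -m inch '[0,0,0,0,-1, 0,0,0,0,-1, 0,0,0,0,-1, 0,0,-0.04,0,-1, 0,0,-0.06,0,-1]'; python3 go.py .41 .377 .07 -4.5
```

```text
time_s: 18.45
tcp_pos: [0.5127, -0.0833, 0.0688]
tool_rot: [[0.995, -0.104, 0.003], [-0.104, -0.995, -0.001], [0.003, 0.0, -1.0]]
force: [-0.0, -0.1, -0.1]
finger_gap: 0.123
t 18.45 tcp [ 0.5127 -0.0833  0.0688] ang -5.99 gap 0.123 F [-0.  -0.1 -0.1] J [-12.  -8. 112.   0.  75.  84.]
  shift [-0.1502 -0.4471 -0.0018] yaw -1.49 dist 0.472 rows 10
```

```bash
python3 -m inch '[-0.150,-0.446,0,-1.5,-1, -0.150,-0.446,0,-1.5,-1, -0.150,-0.446,0,-1.5,-1, -0.150,-0.446,0,-1.5,-1, -0.150,-0.446,0,-1.5,-1]'>/dev/null;python3 go.py .41 .374 .07 -4.5
```

```text
t 18.95 tcp [0.4568 0.1627 0.0668] ang -4.51 gap 0.124 F [ 1.2  0.2 -0.6] J [ 17. -12. 116.   0.  76. 111.]
  shift [-0.0633 -0.207  -0.0031] yaw -0.01 dist 0.216 rows 5
```

```bash
python3 -m inch '[-0.063,-0.203,0,0,-1, -0.063,-0.203,0,0,-1, -0.063,-0.203,0,0,-1, -0.063,-0.203,0,0,-1, -0.063,-0.203,0,0,-1]'>/dev/null;python3 go.py .41 .374 .03 -4.5;python3 -m inch '[0,0,0.034,0,-1, 0,0,0.034,0,-0.5, 0,0,0.034,0,-0.2, 0,0,0.02,0,0, 0,0,-0.04,0,0]'>/dev/null
python3 - <<'E'
from h import *
for n in ['top','scene']: c=grab(n); save(c,n+'1')
E
```

```text
t 19.45 tcp [0.4092 0.3721 0.0666] ang -4.32 gap 0.124 F [ 0.9 -0.1  0.4] J [ 40.  -3. 108.   0.  75. 134.]
  shift [ 0.0006 -0.0019  0.0366] yaw 0.18 dist 0.037 rows 1
```

View pics/scene1.png

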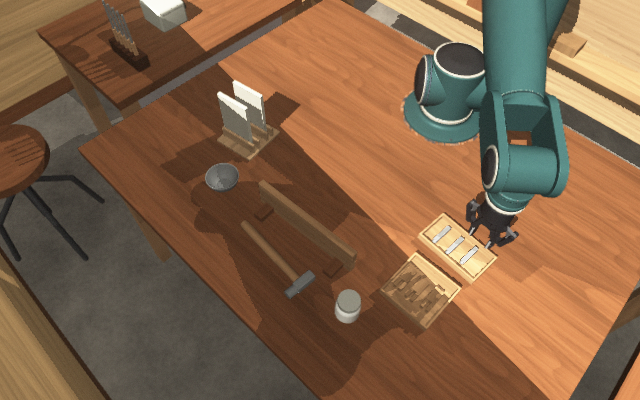

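```bash
python3 go.py; python3 m.py
```

```text
t 20.05 tcp [0.413  0.3694 0.1042] ang -4.55 gap 0.503 F [-0.   0.8 -0.3] J [ 39.  -5. 107.   0.  78. 134.]
top bench z 0.001471119450463798 0.0018767780379611305
top [312. 122.] px 1211 zt 0.0271 ctr 771.4 -20.3 len 257.9 57.1 ang 90.0
top [224. 139.] px 95 zt 0.0249 ctr 736.7 212.9 len 59.6 23.2 ang 132.4
top [432. 141.] px 788 zt 0.0235 ctr 716.0 -301.6 len 80.4 77.8 ang 43.5
top [364. 145.] px 147 zt 0.0228 ctr 711.3 -137.4 len 29.3 28.9 ang 89.8
top [260. 150.] px 149 zt 0.0223 ctr 701.8 122.3 len 30.9 28.4 ang 95.6
top [314. 169.] px 329 zt 0.025 ctr 651.2 -9.4 len 334.1 1.7 ang 92.1
top [174. 199.] px 2973 zt 0.0225 ctr 582.3 327.9 len 153.1 149.4 ang 89.1
top [469. 217.] px 2220 zt 0.0132 ctr 535.5 -390.0 len 149.7 141.4 ang 7.0
top [173. 273.] px 2460 zt 0.0212 ctr 409.6 325.9 len 193.3 106.6 ang 85.2
 tall [213. 126.] 714 [0.72  0.196 0.03 ] [0.78  0.255 0.085]
 tall [437. 136.] 495 [ 0.664 -0.35   0.03 ] [ 0.762 -0.249  0.05 ]
 tall [312. 161.] 2228 [ 0.643 -0.179  0.03 ] [0.676 0.159 0.097]
 tall [490. 196.] 1178 [ 0.544 -0.452  0.03 ] [ 0.58  -0.321  0.185]
 tall [494. 2
[... 328 characters left out ...]
e [304. 238.] px 830 zt 0.0233 ctr 693.0 -2.4 len 340.7 67.9 ang 94.8
scene [456. 247.] px 1856 zt 0.0211 ctr 408.7 329.5 len 192.4 110.2 ang 85.3
scene [278. 258.] px 975 zt 0.0268 ctr 764.7 -17.0 len 259.2 58.3 ang 87.0
scene [419. 290.] px 2274 zt 0.0224 ctr 581.9 332.6 len 155.1 150.1 ang 179.1
scene [346. 319.] px 75 zt 0.0255 ctr 772.2 243.1 len 56.3 17.3 ang 117.1
 tall [243. 114.] 2155 [ 0.479 -0.455  0.03 ] [ 0.59  -0.317  0.186]
 tall [221. 174.] 327 [ 0.663 -0.346  0.03 ] [ 0.762 -0.246  0.051]
 tall [308. 223.] 1889 [ 0.644 -0.175  0.03 ] [0.677 0.166 0.097]
 tall [487. 227.] 902 [0.393 0.302 0.103] [0.436 0.436 0.22 ]
 tall [348. 304.] 644 [0.724 0.203 0.03 ] [0.784 0.264 0.085]
```

The scene picture shows three punches in the long tray (457,243), the pins in the square tray (420,290), and the strip clear. Next I'll measure the boards and the rail.

```bash
cat > b.py <<'E'
from m import *
def line(q,name):
    (x,y),(w,h),a=cv2.minAreaRect((q[:,:2]*1000).astype(np.float32))
    if w<h: w,h,a=h,w,a+90
    print(name,len(q),'z',np.median(q[:,2]).round(4),'ctr',round(x,1),round(y,1),'size',round(w,1),round(h,1),'ang',round(a%180,2))
for n in ['top','scene']:
    c=grab(n); P=cloud(c); ok=c['depth']>0
    for zlo,zhi,reg,nm in [(.165,.2,(.4,.7,-.6,-.25),'boardtops'),(.03,.055,(.4,.65,-.6,-.25),'rack ribs'),(.080,.11,(.6,.72,-.2,.2),'rail top')]:
        m=ok&(P[...,2]>zlo)&(P[...,2]<zhi)&(P[...,0]>reg[0])&(P[...,0]<reg[1])&(P[...,1]>reg[2])&(P[...,1]<reg[3])
        k,l,s,ce=cv2.connectedComponentsWithStats(m.astype(np.uint8))
        for i in range(1,k):
            if s[i,4]>40:
                q=P[l==i]; zt=np.percentile(q[:,2],90); q=q[q[:,2]>zt-.008]; line(q,n+' '+nm+str(ce[i].round()))
                uv=np.argwhere(l==i)[:,::-1][:,:]
E
python3 b.py
```

```text
top boardtops[508. 188.] 369 z 0.1817 ctr 568.0 -395.7 size 110.1 12.3 ang 97.03
top boardtops[514. 220.] 375 z 0.1817 ctr 504.6 -401.3 size 110.6 11.9 ang 97.31
top rack ribs[471. 203.] 311 z 0.0465 ctr 566.7 -386.6 size 128.9 31.8 ang 97.17
top rack ribs[479. 228.] 379 z 0.0467 ctr 504.0 -395.1 size 129.8 31.8 ang 97.3
top rail top[312. 158.] 1369 z 0.0911 ctr 661.0 -9.5 size 337.7 21.2 ang 92.02
scene boardtops[247.  90.] 147 z 0.1796 ctr 506.5 -399.1 size 113.3 16.7 ang 96.55
scene boardtops[232. 102.] 154 z 0.1799 ctr 569.9 -390.9 size 111.5 16.1 ang 97.51
scene rack ribs[261. 128.] 108 z 0.0465 ctr 498.1 -364.1 size 78.8 36.3 ang 94.9
scene rack ribs[240. 136.] 173 z 0.047 ctr 568.0 -383.6 size 130.8 33.2 ang 99.63
scene rail top[308. 219.] 900 z 0.0906 ctr 659.7 -5.3 size 340.8 23.3 ang 91.8
```

Boards stand upright at 97°, tops at 0.18 m. The rail is at (660,-7.5) mm, angle 92°. For a 20° lean the upright board's centre should be about 49 mm before the rail's centre line. The jaws need to open along world x, so I'll turn the tool to 97°.

```bash
sed -i 's/-((a-cur+90)%180-90)/-((a-cur+180)%360-180)/' go.py; python3 -m inch '[0,0,-0.05,-8,0, 0,0,-0.10,-16,0, 0.0,0.0,-0.15,-24,0, 0,0.04,-0.15,-32,0, 0,0.08,-0.15,-40,0]'>/dev/null;python3 go.py .505 -.40 .25 97.1
```

```text
t 20.75 tcp [0.404  0.2876 0.2461] ang 35.91 gap 0.5 F [ 0.4 -0.2 -0.8] J [ 33. -16. 103.  -0.  93.  87.]
  shift [-0.3215  0.6162 -0.0041] yaw -61.19 dist 0.695 rows 14
```

```bash
python3 -m inch '[-0.32,0.616,-0.005,-8,0, -0.32,0.616,-0.005,-16,0, -0.32,0.616,-0.005,-24,0, -0.32,0.616,-0.005,-32,0, -0.32,0.616,-0.005,-40,0]'>/dev/null;python3 go.py .505 -.40 .25 97.1
```

```text
t 21.25 tcp [0.4355 0.0714 0.2465] ang 72.47 gap 0.498 F [0.9 0.4 0.2] J [  6. -24. 108.   0.  95.  24.]
  shift [-0.4286  0.2083 -0.0035] yaw -24.63 dist 0.477 rows 10
```

```bash
python3 -m inch '[-0.428,0.208,-0.005,-8,0, -0.428,0.208,-0.005,-16,0, -0.428,0.208,-0.005,-24.6,0, -0.428,0.208,-0.005,-24.6,0, -0.428,0.208,-0.005,-24.6,0]'>/dev/null;python3 go.py .505 -.40 .25 97.1
```

```text
t 21.75 tcp [ 0.4683 -0.1551  0.249 ] ang 96.89 gap 0.502 F [-0.1  0.5  1. ] J [-21. -17. 103.   0.  94. -28.]
  shift [-0.2476  0.0071 -0.0011] yaw -0.21 dist 0.248 rows 5
```

```bash
python3 -m inch '[-0.247,0.007,0,-0.2,0, -0.247,0.007,0,-0.2,0, -0.247,0.007,0,-0.2,0, -0.247,0.007,0,-0.2,0, -0.247,0.007,0,-0.2,0]'>/dev/null;python3 go.py .505 -.40 .145 97.1; python3 b.py
python3 - <<'E'
from h import *
c=grab('wrist'); save(c,'w2'); P=cloud(c)
m=(P[...,2]>.165)&(P[...,2]<.2)&(P[...,0]>.4)&(P[...,0]<.65)
n,l,s,ce=cv2.connectedComponentsWithStats(m.astype(np.uint8))
for i in range(1,n):
    if s[i,4]>100: print(ce[i],s[i],P[l==i].min(0).round(4),P[l==i].max(0).round(4),np.median(P[l==i],0).round(4))
E
python3 go.py .505 -.4 .145 97.1
```

```text
t 22.25 tcp [ 0.5043 -0.3998  0.2485] ang 96.93 gap 0.5 F [ 0.8  0.7 -0.3] J [-41.   3.  85.   0.  92. -48.]
  shift [-0.0004  0.0007  0.1035] yaw -0.17 dist 0.103 rows 3
top boardtops[508. 188.] 370 z 0.1818 ctr 568.0 -396.6 size 110.6 12.1 ang 96.85
top boardtops[514. 220.] 374 z 0.1818 ctr 504.6 -401.3 size 110.0 11.9 ang 97.26
top rack ribs[471. 203.] 307 z 0.0468 ctr 566.8 -386.7 size 128.7 31.8 ang 96.96
top rack ribs[479. 228.] 379 z 0.0466 ctr 504.1 -395.3 size 130.7 31.9 ang 97.29
top rail top[311. 158.] 1359 z 0.0911 ctr 660.9 -9.6 size 338.4 21.3 ang 92.08
scene boardtops[247.  90.] 148 z 0.1793 ctr 504.4 -397.2 size 114.3 19.3 ang 96.77
scene boardtops[232. 102.] 151 z 0.1796 ctr 569.2 -390.5 size 110.2 15.9 ang 97.4
scene rack ribs[261. 128.] 120 z 0.0458 ctr 498.8 -365.0 size 75.5 34.7 ang 95.64
scene rack ribs[240. 136.] 186 z 0.0465 ctr 569.0 -381.1 size 132.5 34.3 ang 100.39
scene rail top[308. 219.] 909 z 0.0907 ctr 659.8 -5.1 size 339.7 23.5 ang 91.92
[324.72387707 207.98628842] [ 316  141   17  137 2115] [ 0.4914 -0.4549  0.1678] [ 0.5164 -0.3448  0.1837] [ 0.5033 -0.3934  0.1813]
[406.41178665 206.0925028 ] [ 392  143   31  136 2681] [ 0.5551 -0.4478  0.165 ] [ 0.5803 -0.3386  0.1835] [ 0.5654 -0.385   0.181 ]
t 22.4 tcp [ 0.5042 -0.3996  0.2472] ang 96.81 gap 0.502 F [0.2 0.1 0.2] J [-41.   3.  85.  -0.  92. -47.]
  shift [-0.0007  0.001   0.1022] yaw -0.29 dist 0.102 rows 3
```

View pics/w2.png

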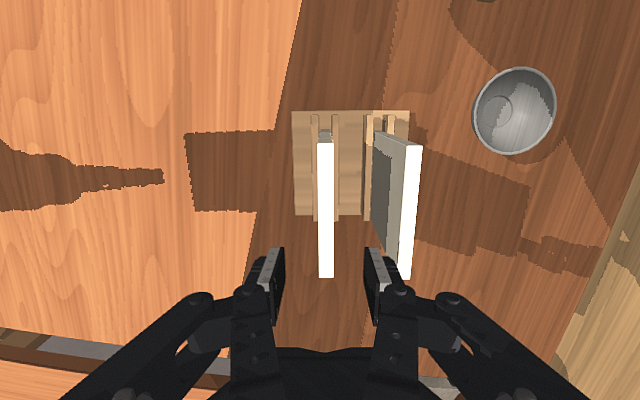

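The near board's top edge (325,141–277) is centred between the fingers, and there is room beside the far board (406,206). Descending to grip.

```bash
python3 -m inch '[0,0,0.04,-0.3,0, 0,0,0.07,-0.3,0, 0,0,0.10,-0.3,0, 0,0,0.102,-0.3,0, 0,0,0.102,-0.3,-1]'; python3 -m inch '[0,0,0,0,-1, 0,0,0,0,-1, 0,0,0,0,-1, 0,0,0,0,-1]';python3 go.py
```

```text
time_s: 22.9
tcp_pos: [0.5048, -0.3968, 0.1477]
tool_rot: [[-0.127, 0.992, -0.001], [0.992, 0.127, 0.001], [0.001, -0.0, -1.0]]
force: [-0.1, 0.1, 1.5]
finger_gap: 0.343
time_s: 23.3
tcp_pos: [0.5054, -0.3977, 0.1496]
tool_rot: [[-0.127, 0.992, 0.002], [0.992, 0.127, -0.002], [-0.002, 0.002, -1.0]]
force: [-0.3, 1.7, 7.4]
finger_gap: 0.129
t 23.3 tcp [ 0.5054 -0.3977  0.1496] ang 97.28 gap 0.129 F [-0.3  1.7  7.4] J [-40.   5.  93.   0.  83. -48.]
```

```bash
python3 -m inch '[0,0,-0.02,0,-1, 0,0,-0.045,0,-1, 0,0,-0.07,0,-1, 0,0,-0.07,0,-1]';python3 go.py .52 -.2 .215 92; python3 b.py | grep boardtops
```

```text
time_s: 23.7
tcp_pos: [0.5057, -0.3982, 0.2219]
tool_rot: [[-0.127, 0.992, 0.005], [0.992, 0.127, -0.004], [-0.004, 0.004, -1.0]]
force: [-1.1, 0.8, -2.4]
finger_gap: 0.131
t 23.7 tcp [ 0.5057 -0.3982  0.2219] ang 97.27 gap 0.131 F [-1.1  0.8 -2.4] J [-40.   3.  88.   0.  89. -48.]
  shift [0.1948 0.0392 0.0062] yaw 5.27 dist 0.199 rows 4
top boardtops[507. 188.] 353 z 0.1816 ctr 567.9 -394.6 size 107.3 12.2 ang 96.94
top boardtops[488. 223.] 19 z 0.1923 ctr 499.2 -348.8 size 11.4 2.2 ang 10.01
scene boardtops[247.  90.] 91 z 0.1932 ctr 510.0 -396.8 size 116.6 10.4 ang 100.29
scene boardtops[232. 102.] 153 z 0.1791 ctr 569.2 -391.4 size 110.6 15.4 ang 97.02
```

```bash
python3 go.py .609 .056 .215 92; python3 -m inch '[0.195,0.039,0.0,5.3,-1, 0.195,0.039,0.0,5.3,-1, 0.195,0.039,0,5.3,-1, 0.195,0.039,0,5.3,-1, 0.195,0.039,0,5.3,-1]'>/dev/null;python3 go.py .609 .056 .215 92
```

```text
t 23.8 tcp [ 0.5049 -0.3975  0.2174] ang 97.27 gap 0.135 F [-0.3  0.6 -3.1] J [-40.   3.  88.   0.  89. -48.]
  shift [0.4367 0.1607 0.0023] yaw 5.27 dist 0.465 rows 10
t 24.3 tcp [ 0.5187 -0.1944  0.2161] ang 92.21 gap 0.129 F [ 1.4 -0.4 -2.4] J [-23.  -8.  99.   0.  90. -25.]
  shift [0.2468 0.0999 0.0014] yaw 0.21 dist 0.266 rows 6
```

```bash
python3 -m inch '[0.246,0.10,0.0,0.2,-1, 0.246,0.1,0.0,0.2,-1, 0.246,0.1,0,0.2,-1, 0.246,0.1,0,0.2,-1, 0.246,0.1,0,0.2,-1]'>/dev/null;python3 -m inch '[0.009,0.004,0,0,-1, 0.009,0.004,0,0,-1, 0.009,0.004,0,0,-1]'>/dev/null;python3 go.py .609 .056 .15 92
python3 - <<'E'
from h import *
c=grab('scene'); save(c,'s3'); c=grab('top'); save(c,'t3')
E
```

```text
t 25.1 tcp [0.6083 0.044  0.2162] ang 91.77 gap 0.128 F [-0.1  0.5 -1.7] J [ 2. -1. 92. -0. 89. -0.]
  shift [0.012  0.0011 0.0662] yaw -0.23 dist 0.067 rows 2
```

View pics/s3.png

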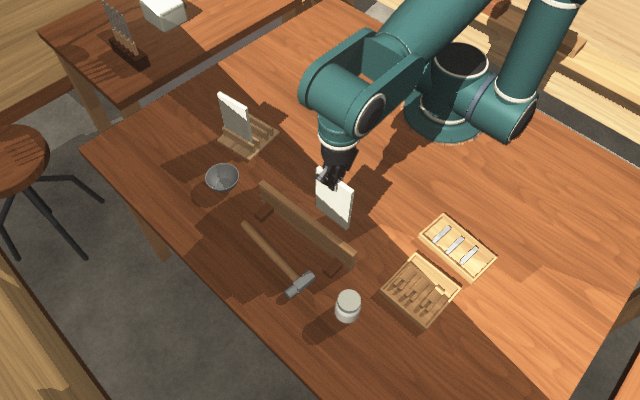

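The scene shows the board (335,200) held upright in front of the rail. I'll check its height, then lower it.

```bash
cat > f.py <<'E'
from m import *
c=grab('scene');P=cloud(c)
import sys
y0,y1=map(float,sys.argv[1:3])
m=(P[...,0]>.54)&(P[...,0]<.648)&(P[...,1]>y0)&(P[...,1]<y1)&(P[...,2]>.012)&(P[...,2]<.24)
im=c['pixels'].astype(int); w=(im.max(2)-im.min(2)<45)&(im.max(2)>100)
q=P[m&w]; print(len(q),'min',np.percentile(q,1,axis=0).round(4),'max',np.percentile(q,99,axis=0).round(4))
# plane fit
q=q[np.abs(q[:,0]-np.median(q[:,0]))<.05]
A=np.c_[q[:,1],q[:,2],np.ones(len(q))]
for _ in range(5):
    s=np.linalg.lstsq(A,q[:,0],rcond=None)[0]; r=q[:,0]-A@s; k=abs(r)<.004; A=A[k];q=q[k]
print('x = %.4f*y + %.4f*z + %.4f'%tuple(s),'n',len(q),'tilt deg',np.degrees(np.arctan(s[1])).round(2),'yaw',np.degrees(np.arctan(-s[0])).round(2),'y',np.percentile(q[:,1],[1,99]).round(4),'z',np.percentile(q[:,2],[1,99]).round(4))
E
python3 -m inch '[0.012,0.001,0.02,0,-1, 0.012,0.001,0.03,0,-1, 0.012,0.001,0.03,0,-1]'; python3 f.py -.03 .14
```

```text
time_s: 25.5
tcp_pos: [0.6085, 0.0558, 0.1855]
tool_rot: [[-0.03, 1.0, -0.003], [1.0, 0.03, -0.0], [-0.0, -0.003, -1.0]]
force: [0.2, -0.2, -2.7]
finger_gap: 0.13
1230 min [0.6002 0.0014 0.0497] max [0.6174 0.1099 0.2188]
x = -0.0327*y + 0.0016*z + 0.6138 n 1097 tilt deg 0.09 yaw 1.87 y [0.0016 0.1098] z [0.049  0.2177]
```

```bash
python3 -m inch '[0.0,0.00,0.02,0.2,-1, 0,0.001,0.035,0.2,-1, 0,0.001,0.042,0.2,-1, 0,0.001,0.042,0.2,-1]'; python3 f.py -.03 .14;python3 go.py
```

```text
time_s: 25.95
tcp_pos: [0.6099, 0.0565, 0.1443]
tool_rot: [[-0.027, 1.0, -0.002], [1.0, 0.027, -0.0], [-0.0, -0.002, -1.0]]
force: [0.7, -0.4, -1.8]
finger_gap: 0.131
1044 min [0.6021 0.0024 0.0198] max [0.637  0.1108 0.1782]
x = -0.0292*y + 0.0002*z + 0.6153 n 917 tilt deg 0.01 yaw 1.68 y [0.0021 0.1104] z [0.0199 0.1777]
t 26.0 tcp [0.6102 0.0566 0.1452] ang 91.57 gap 0.13 F [-0.7 -0.3 -2.7] J [ 3.  1. 97. -0. 82.  1.]
```

```bash
python3 -m inch '[0.0,0,0.003,-0.3,-1, 0,0,0.004,-0.3,-1, 0,0,0.004,-0.3,-1]'; python3 -m inch '[0,0,0.001,0,-1, 0,0,0.001,0,-1]';python3 -m inch '[0,0,0.001,0,-1, 0,0,0.001,0,-1]'
```

```text
time_s: 26.3
tcp_pos: [0.6103, 0.0568, 0.1415]
tool_rot: [[-0.033, 0.999, 0.0], [0.999, 0.033, 0.0], [0.0, 0.0, -1.0]]
force: [0.4, 0.2, -1.6]
finger_gap: 0.132
time_s: 26.5
tcp_pos: [0.6103, 0.0568, 0.1403]
tool_rot: [[-0.033, 0.999, 0.0], [0.999, 0.033, 0.0], [0.0, 0.0, -1.0]]
force: [0.2, 0.3, -2.4]
finger_gap: 0.13
time_s: 26.7
tcp_pos: [0.6105, 0.0567, 0.1398]
tool_rot: [[-0.033, 0.999, 0.001], [0.999, 0.033, -0.0], [-0.0, 0.001, -1.0]]
force: [-0.1, -0.8, 2.3]
finger_gap: 0.129
```

Contact with the bench is felt (force flipped from -2.4 to +2.3 N). Releasing.

```bash
python3 -m inch '[0,0,0,0,-0.7, 0,0,0,0,-0.5, 0,0,0,0,-0.2, 0,0,0,0,0, 0,0,0,0,0]'; python3 f.py -.03 .14;python3 go.py
```

```text
time_s: 27.2
tcp_pos: [0.6103, 0.0568, 0.1392]
tool_rot: [[-0.033, 0.999, -0.0], [0.999, 0.033, 0.0], [0.0, -0.0, -1.0]]
force: [-0.3, -0.1, 0.1]
finger_gap: 0.497
938 min [0.603  0.002  0.0204] max [0.6416 0.1107 0.1732]
x = -0.0354*y + -0.0020*z + 0.6165 n 821 tilt deg -0.11 yaw 2.03 y [0.0019 0.1106] z [0.0209 0.1729]
t 27.25 tcp [0.6103 0.0568 0.1393] ang 91.88 gap 0.504 F [-0.3  0.5 -0.1] J [ 3.  1. 97.  0. 82.  1.]
```

It stands free and upright with yaw 2.0°. Now I'll carry its top over towards the rail slowly.

```bash
python3 -m inch '[0,0.006,0,0,0, 0,0.012,0,0,0, 0,0.016,0,0,0, 0,0.020,0,0,0, 0,0.024,0,0,0]'; python3 f.py -.03 .14;python3 -m inch '[0,0.004,0,0,0, 0,0.008,0,0,0, 0,0.012,0,0,0, 0,0.016,0,0,0, 0,0.02,0,0,0]'; python3 f.py -.03 .14
```

```text
time_s: 27.75
tcp_pos: [0.6347, 0.0576, 0.1391]
tool_rot: [[-0.033, 0.999, -0.0], [0.999, 0.033, -0.0], [-0.0, -0.0, -1.0]]
force: [-0.6, -0.2, 0.1]
finger_gap: 0.501
714 min [0.6075 0.0025 0.0241] max [0.6271 0.1112 0.1732]
x = -0.0354*y + 0.0591*z + 0.6166 n 612 tilt deg 3.38 yaw 2.03 y [0.0024 0.1112] z [0.025  0.1725]
time_s: 28.3
tcp_pos: [0.6546, 0.0582, 0.1393]
tool_rot: [[-0.033, 0.999, -0.0], [0.999, 0.033, -0.0], [-0.0, -0.0, -1.0]]
force: [0.2, 0.2, 0.3]
finger_gap: 0.5
36 min [0.6107 0.0723 0.0173] max [0.6479 0.1226 0.1245]
x = -0.1545*y + 0.3987*z + 0.6205 n 28 tilt deg 21.74 yaw 8.78 y [0.0678 0.1124] z [0.0168 0.1165]
```

```bash
python3 -m inch '[0,0.004,0,0,0, 0,0.008,0,0,0, 0,0.008,0,0,0]'
python3 - <<'E'
from h import *
c=grab('scene'); cv2.imwrite('pics/s4.png',cv2.resize(cv2.cvtColor(c['pixels'],cv2.COLOR_RGB2BGR)[80:300,180:440],None,fx=3,fy=3,interpolation=cv2.INTER_CUBIC)[:600,:780])
E
```

```text
time_s: 28.65
tcp_pos: [0.6626, 0.0585, 0.1392]
tool_rot: [[-0.033, 0.999, -0.0], [0.999, 0.033, 0.0], [0.0, -0.0, -1.0]]
force: [-0.3, 0.3, 0.5]
finger_gap: 0.5
```

View pics/s4.png

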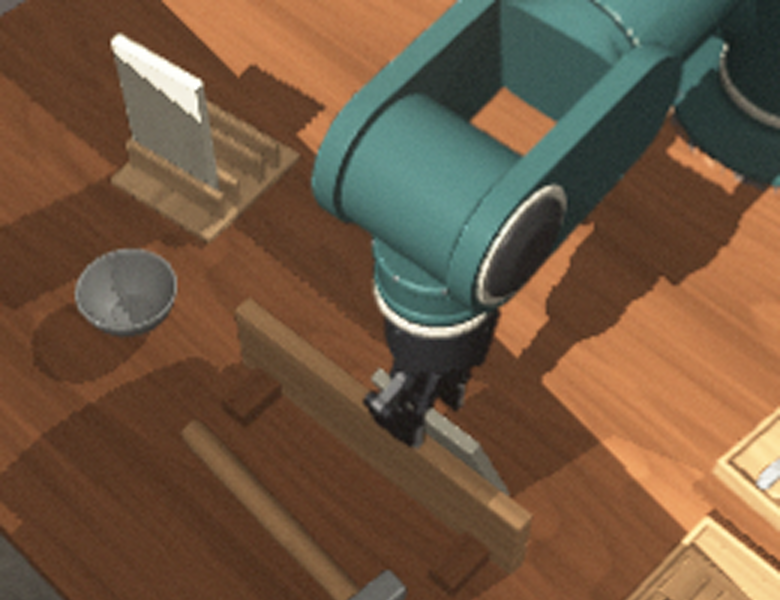

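The board's top now leans over the rail between the fingers (about (430,430) in the crop) and no force is felt. Retreating straight up.

```bash
python3 -m inch '[0,0,-0.01,0,0, 0,0,-0.02,0,0, 0,0,-0.03,0,0, 0,0,-0.07,0,0, 0,0,-0.11,0,0]'; python3 go.py .568 -.395 .25 97.1; python3 b.py;python3 - <<'E'
from h import *
c=grab('wrist'); save(c,'w5')
E
```

```text
time_s: 29.2
tcp_pos: [0.6618, 0.0585, 0.2509]
tool_rot: [[-0.033, 0.999, -0.001], [0.999, 0.033, -0.0], [0.0, -0.001, -1.0]]
force: [1.0, 0.5, 0.3]
finger_gap: 0.499
t 29.2 tcp [0.6618 0.0585 0.2509] ang 91.88 gap 0.499 F [1.  0.5 0.3] J [ 3.  5. 82.  0. 92.  1.]
  shift [-0.4501 -0.1086  0.0009] yaw -5.22 dist 0.463 rows 10
top boardtops[508. 188.] 372 z 0.1816 ctr 568.0 -395.9 size 110.6 12.2 ang 97.0
top rack ribs[471. 203.] 308 z 0.0468 ctr 567.1 -386.7 size 129.1 32.3 ang 97.24
top rack ribs[480. 222.] 205 z 0.0467 ctr 515.8 -393.6 size 128.6 8.0 ang 97.27
top rack ribs[482. 232.] 206 z 0.0468 ctr 492.1 -396.8 size 130.5 7.9 ang 97.37
top rail top[347. 157.] 738 z 0.0912 ctr 662.8 -86.2 size 183.2 31.8 ang 96.5
scene boardtops[232. 102.] 150 z 0.1792 ctr 569.0 -392.2 size 110.2 17.1 ang 96.4
scene rack ribs[260. 126.] 142 z 0.0456 ctr 500.0 -374.1 size 98.3 36.8 ang 96.48
scene rack ribs[241. 137.] 186 z 0.0466 ctr 573.1 -381.1 size 133.0 32.7 ang 105.41
scene rail top[309. 219.] 942 z 0.0908 ctr 655.7 -4.6 size 340.1 31.6 ang 91.9
```

View pics/w5.png

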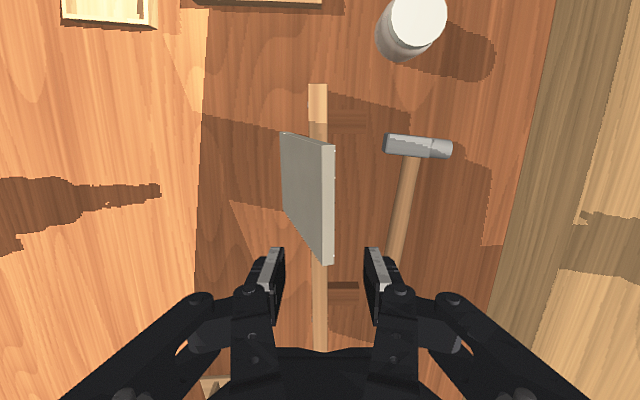

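The wrist view shows the board (285–335, 130–265) leaning on the rail. Measuring its tilt.

```bash
cat > tilt.py <<'E'
from m import *
import sys
y0,y1=map(float,sys.argv[1:3])
for n in sys.argv[3:]:
    c=grab(n);P=cloud(c)
    im=c['pixels'].astype(int); w=(im.max(2)-im.min(2)<40)&(im.max(2)>60)
    m=(P[...,0]>.56)&(P[...,0]<.72)&(P[...,1]>y0)&(P[...,1]<y1)&(P[...,2]>.01)&(P[...,2]<.18)&w
    k,l,s,ce=cv2.connectedComponentsWithStats(m.astype(np.uint8)); i=1+np.argmax(s[1:,4]); q=P[l==i]
    A=np.c_[q[:,1],q[:,2],np.ones(len(q))]
    print(n,len(q),'ext',np.percentile(q,1,axis=0).round(3),np.percentile(q,99,axis=0).round(3))
    for t in [.02,.01,.005,.003,.003]:
        s=np.linalg.lstsq(A,q[:,0],rcond=None)[0]; r=q[:,0]-A@s; kk=abs(r)<t; A=A[kk];q=q[kk]
    print('  tilt',np.degrees(np.arctan(s[1])).round(1),'yaw',np.degrees(np.arctan(-s[0])).round(2),'face foot x at y mid',(s[0]*(y0+y1)/2+s[2]).round(4),'n',len(q),'y',np.percentile(q[:,1],[1,99]).round(4))
E
python3 tilt.py -.02 .13 wrist top scene
```

```text
wrist 5670 ext [0.608 0.003 0.015] [0.673 0.111 0.166]
  tilt 20.0 yaw 1.81 face foot x at y mid 0.6024 n 4479 y [0.0034 0.1099]
top 206 ext [ 0.611 -0.019  0.011] [0.671 0.005 0.165]
  tilt 18.2 yaw 56.07 face foot x at y mid 0.5289 n 89 y [-0.0197  0.0047]
scene 396 ext [0.617 0.004 0.037] [0.672 0.113 0.167]
  tilt 16.3 yaw 3.22 face foot x at y mid 0.6214 n 225 y [0.004  0.1125]
```

20.0°, yaw 1.8°, spanning y 3–110 mm, which is as planned. Now the second board.

```bash
python3 go.py .568 -.395 .25 97.1;python3 -m inch '[-0.45,-0.108,0,-5.2,0, -0.45,-0.108,0,-5.2,0, -0.45,-0.108,0,-5.2,0, -0.45,-0.108,0,-5.2,0, -0.45,-0.108,0,-5.2,0]'>/dev/null;python3 go.py .568 -.395 .25 97.1
```

```text
t 29.5 tcp [0.662  0.0584 0.2486] ang 91.88 gap 0.503 F [-0.8  0.8 -0.8] J [ 3.  5. 83. -0. 92.  1.]
  shift [-0.4501 -0.1088 -0.0013] yaw -5.22 dist 0.463 rows 10
t 30.0 tcp [ 0.6108 -0.1881  0.2481] ang 97.09 gap 0.501 F [ 1.   0.3 -0.1] J [-19.   2.  86.   0.  92. -26.]
  shift [-0.2001 -0.068  -0.002 ] yaw -0.01 dist 0.211 rows 5
```

```bash
python3 -m inch '[-0.2,-0.068,0,0,0, -0.2,-0.068,0,0,0, -0.2,-0.068,0,0,0, -0.2,-0.068,0,0,0, -0.2,-0.068,0,0,0]'>/dev/null;python3 -m inch '[0,0,0,0,0]' >/dev/null;  python3 go.py .568 -.395 .145 97.1;python3 - <<'E'
from h import *
c=grab('wrist'); P=cloud(c)
m=(P[...,2]>.165)&(P[...,2]<.2)&(P[...,0]>.4)&(P[...,0]<.65)
n,l,s,ce=cv2.connectedComponentsWithStats(m.astype(np.uint8))
for i in range(1,n):
    if s[i,4]>100: print(ce[i],s[i],np.percentile(P[l==i],1,axis=0).round(4),np.percentile(P[l==i],99,axis=0).round(4),np.median(P[l==i],0).round(4))
E
```

```text
t 30.6 tcp [ 0.5681 -0.3948  0.2476] ang 96.93 gap 0.5 F [0.6 0.8 1.1] J [-37.   9.  79.  -0.  93. -44.]
  shift [-0.0004  0.      0.1026] yaw -0.17 dist 0.103 rows 3
[324.24401689 207.64570624] [ 316  142   17  137 2131] [ 0.5564 -0.4471  0.174 ] [ 0.5783 -0.3395  0.1828] [ 0.5671 -0.386   0.1813]
```

```bash
python3 -m inch '[0,0,0.04,-0.2,0, 0,0,0.07,-0.2,0, 0,0,0.10,-0.2,0, 0,0,0.102,-0.2,0, 0,0,0.102,-0.2,-1]'>/dev/null; python3 -m inch '[0,0,0,0,-1, 0,0,0,0,-1, 0,0,0,0,-1, 0,0,0,0,-1]';python3 -m inch '[0,0,-0.02,0,-1, 0,0,-0.045,0,-1, 0,0,-0.07,0,-1, 0,0,-0.07,0,-1]';python3 go.py .614 -.072 .217 92
```

```text
time_s: 31.55
tcp_pos: [0.5697, -0.3934, 0.1497]
tool_rot: [[-0.127, 0.992, 0.003], [0.992, 0.127, -0.001], [-0.002, 0.002, -1.0]]
force: [-0.6, 2.6, 6.8]
finger_gap: 0.132
time_s: 31.95
tcp_pos: [0.57, -0.3939, 0.2221]
tool_rot: [[-0.127, 0.992, 0.005], [0.992, 0.127, -0.004], [-0.004, 0.005, -1.0]]
force: [-0.1, 0.5, -1.8]
finger_gap: 0.132
t 31.95 tcp [ 0.57   -0.3939  0.2221] ang 97.27 gap 0.132 F [-0.1  0.5 -1.8] J [-37.   9.  81.   0.  90. -44.]
  shift [0.3138 0.0844 0.0042] yaw 5.27 dist 0.325 rows 7
```

```bash
python3 -m inch '[0.313,0.084,0.004,5.2,-1, 0.313,0.084,0.004,5.2,-1, 0.313,0.084,0.004,5.2,-1, 0.313,0.084,0.004,5.2,-1, 0.313,0.084,0.004,5.2,-1]'>/dev/null;python3 go.py .614 -.072 .217 92
```

```text
t 32.45 tcp [ 0.6024 -0.1436  0.2134] ang 92.06 gap 0.131 F [ 0.8 -0.1 -2.8] J [-16.   0.  91.   0.  89. -18.]
  shift [ 0.0711  0.0141 -0.0036] yaw 0.06 dist 0.073 rows 2
```

```bash
python3 -m inch '[0.02,0.0135,0,0.05,-1, 0.05,0.0135,0.0,0.05,-1, 0.068,0.0135,0.0,0.05,-1, 0.068,0.0135,0.0,0.05,-1, 0.068,0.0135,0.0,0.05,-1]'>/dev/null;python3 -m inch '[0,0,0.015,0,-1, 0,0,0.03,0,-1, 0,0,0.03,0,-1]'>/dev/null;python3 go.py .614 -.072 .141 92; python3 f.py -.14 -.0085
```

```text
t 33.25 tcp [ 0.6126 -0.0777  0.1804] ang 91.97 gap 0.13 F [-0.6  0.7 -3.3] J [-10.   1.  94.  -0.  86. -12.]
  shift [0.0056 0.0018 0.0394] yaw -0.03 dist 0.04 rows 1
1036 min [ 0.6046 -0.1309  0.0447] max [ 0.6196 -0.0217  0.2134]
x = -0.0357*y + 0.0071*z + 0.6123 n 922 tilt deg 0.41 yaw 2.04 y [-0.1309 -0.0219] z [0.0443 0.2128]
```

```bash
python3 -m inch '[0.005,0.003,0.015,0,-1, 0.005,0.003,0.032,0,-1, 0.005,0.003,0.037,0,-1, 0.005,0.003,0.037,0,-1]';python3 f.py -.14 -.0085;  python3 -m inch '[0,0,0.001,0,-1, 0,0,0.001,0,-1, 0,0,0.002,0,-1, 0,0,0.002,0,-1]'
```

```text
time_s: 33.7
tcp_pos: [0.616, -0.0719, 0.1455]
tool_rot: [[-0.036, 0.999, -0.002], [0.999, 0.036, 0.0], [0.0, -0.002, -1.0]]
force: [0.4, 0.3, -2.5]
finger_gap: 0.128
818 min [ 0.6082 -0.1247  0.0237] max [ 0.6237 -0.0161  0.1794]
x = -0.0394*y + 0.0032*z + 0.6163 n 733 tilt deg 0.18 yaw 2.26 y [-0.1247 -0.0161] z [0.0235 0.1787]
time_s: 34.15
tcp_pos: [0.6166, -0.0721, 0.1453]
tool_rot: [[-0.035, 0.999, 0.0], [0.999, 0.035, -0.0], [-0.0, 0.0, -1.0]]
force: [-0.1, 0.5, -1.1]
finger_gap: 0.128
```

```bash
python3 -m inch '[0.0,0,0.003,0,-1, 0,0,0.004,0,-1, 0,0,0.004,0,-1]'; python3 -m inch '[0,0,0.001,0,-1, 0,0,0.001,0,-1]';python3 -m inch '[0,0,0.001,0,-1, 0,0,0.001,0,-1]'
```

```text
time_s: 34.45
tcp_pos: [0.6165, -0.072, 0.1408]
tool_rot: [[-0.035, 0.999, -0.0], [0.999, 0.035, 0.0], [0.0, -0.0, -1.0]]
force: [-0.5, 0.3, -3.1]
finger_gap: 0.131
time_s: 34.65
tcp_pos: [0.6166, -0.072, 0.14]
tool_rot: [[-0.035, 0.999, -0.0], [0.999, 0.035, 0.0], [0.0, -0.0, -1.0]]
force: [-0.8, -0.0, -2.6]
finger_gap: 0.127
time_s: 34.85
tcp_pos: [0.6168, -0.0722, 0.1398]
tool_rot: [[-0.035, 0.999, 0.001], [0.999, 0.035, -0.0], [-0.0, 0.001, -1.0]]
force: [-0.8, -0.9, 2.7]
finger_gap: 0.134
```

Bench contact is felt again, so I'll release and tip the board over slowly as before.

```bash
python3 -m inch '[0,0,0,0,-0.7, 0,0,0,0,-0.5, 0,0,0,0,-0.2, 0,0,0,0,0, 0,0,0,0,0]'; python3 f.py -.14 -.0085; python3 -m inch '[0,0.006,0,0,0, 0,0.012,0,0,0, 0,0.016,0,0,0, 0,0.020,0,0,0, 0,0.024,0,0,0]';python3 -m inch '[0,0.004,0,0,0, 0,0.008,0,0,0, 0,0.012,0,0,0, 0,0.016,0,0,0, 0,0.02,0,0,0]';python3 -m inch '[0,0.004,0,0,0, 0,0.008,0,0,0, 0,0.008,0,0,0]';  python3 - <<'E'
from h import *
c=grab('scene'); cv2.imwrite('pics/s6.png',cv2.resize(cv2.cvtColor(c['pixels'],cv2.COLOR_RGB2BGR)[80:300,180:440],None,fx=3,fy=3,interpolation=cv2.INTER_CUBIC)[:600,:780])
E
```

```text
time_s: 35.35
tcp_pos: [0.6166, -0.072, 0.1391]
tool_rot: [[-0.035, 0.999, -0.0], [0.999, 0.035, 0.0], [0.0, -0.0, -1.0]]
force: [-0.1, -0.1, 0.2]
finger_gap: 0.5
727 min [ 0.6086 -0.1258  0.0259] max [ 0.6237 -0.0167  0.1733]
x = -0.0357*y + -0.0035*z + 0.6184 n 630 tilt deg -0.2 yaw 2.04 y [-0.1258 -0.0171] z [0.0257 0.1727]
time_s: 35.9
tcp_pos: [0.641, -0.0712, 0.139]
tool_rot: [[-0.035, 0.999, -0.0], [0.999, 0.035, 0.0], [0.0, -0.0, -1.0]]
force: [-0.6, -1.2, -0.6]
finger_gap: 0.498
time_s: 36.4
tcp_pos: [0.6609, -0.0705, 0.1392]
tool_rot: [[-0.035, 0.999, -0.0], [0.999, 0.035, 0.0], [0.0, -0.0, -1.0]]
force: [-0.5, 0.2, 0.4]
finger_gap: 0.5
time_s: 36.7
tcp_pos: [0.669, -0.0701, 0.1391]
tool_rot: [[-0.035, 0.999, 0.0], [0.999, 0.035, 0.0], [0.0, 0.0, -1.0]]
force: [-0.1, -0.1, 0.1]
finger_gap: 0.506
```

View pics/s6.png

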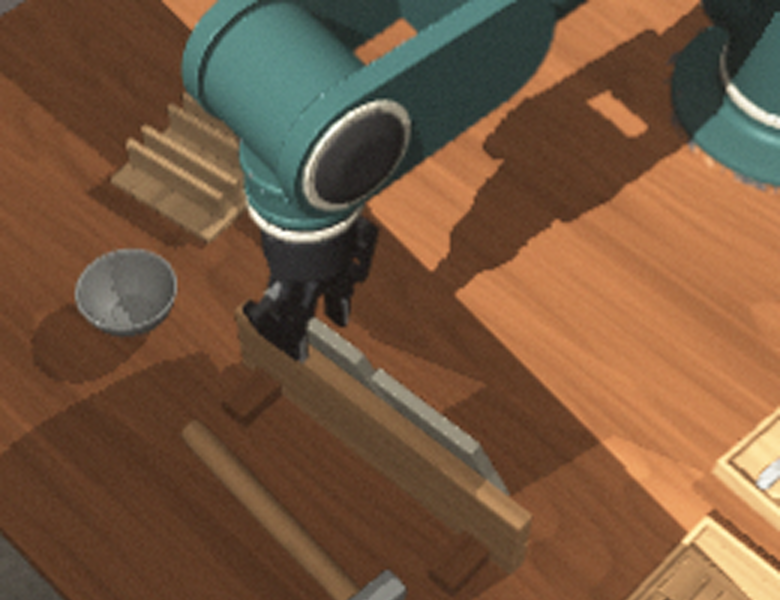

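Both boards lean side by side. Retreat upward, check, then move clear.

```bash
python3 -m inch '[0,0,-0.01,0,0, 0,0,-0.02,0,0, 0,0,-0.03,0,0, 0,0,-0.07,0,0, 0,0,-0.11,0,0]' >/dev/null; python3 -m inch '[0,-0.04,-0.02,0,0, 0,-0.08,-0.04,0,0, 0,-0.11,-0.04,0,0, 0,-0.11,-0.04,0,0]' ; python3 tilt.py -.14 -.0085 wrist; python3 tilt.py -.005 .13 wrist
python3 - <<'E'
from h import *
c=grab('wrist'); save(c,'w7');c=grab('scene'); save(c,'s7');c=grab('top'); save(c,'t7')
E
```

```text
time_s: 37.65
tcp_pos: [0.5564, -0.0742, 0.2922]
tool_rot: [[-0.035, 0.999, 0.004], [0.999, 0.035, -0.001], [-0.001, 0.004, -1.0]]
force: [0.6, 0.4, -0.0]
finger_gap: 0.498
wrist 8099 ext [ 0.614 -0.126  0.013] [ 0.675 -0.016  0.166]
  tilt 18.9 yaw 1.9 face foot x at y mid 0.609 n 7268 y [-0.1258 -0.0179]
wrist 10672 ext [0.608 0.001 0.014] [0.672 0.107 0.165]
  tilt 19.6 yaw 2.01 face foot x at y mid 0.6031 n 9715 y [0.0016 0.1074]
```

View pics/w7.png

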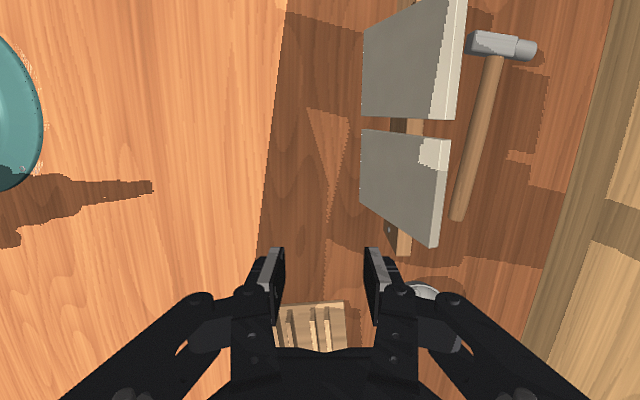

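View pics/s7.png

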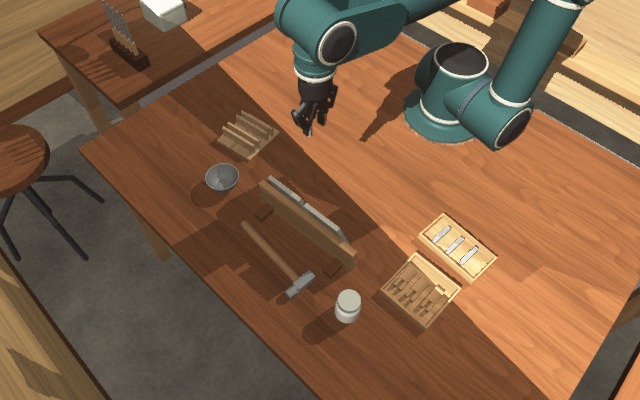

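Wrist view: two boards leaning, tilts 18.9° and 19.6°, gap at (405,125). A closer look at the trays, in case something was knocked.

```bash
python3 - <<'E'
from h import *
im=cv2.imread('pics/t7.png')[160:310,110:400]; cv2.imwrite('pics/t7c.png',cv2.resize(im,None,fx=2.7,fy=2.7,interpolation=cv2.INTER_CUBIC))
from m import comps
c=grab('top'); P=cloud(c)
for nm,(cx,cy),a,hx,hy in [('sq',(.582,.329),-.8,.068,.068),('long',(.4095,.3265),-4.7,.045,.087)]:
    r=np.radians(a);R=np.array([[np.cos(r),np.sin(r)],[-np.sin(r),np.cos(r)]])
    L=(P[...,:2]-[cx,cy])@R.T
    m=(abs(L[...,0])<hx)&(abs(L[...,1])<hy)&(P[...,2]>(.0135 if nm=='sq' else .0125))
    n,l,s,ce=cv2.connectedComponentsWithStats(m.astype(np.uint8))
    for i in range(1,n):
        if s[i,4]>40: print(nm,ce[i].round(),s[i,4],'local ctr',L[l==i].mean(0).round(4),'ztop',np.percentile(P[l==i][:,2],90).round(4))
E
python3 m.py | grep -v scene
```

```text
sq [176. 198.] 348 local ctr [ 0.0037 -0.0086] ztop 0.0236
sq [157. 200.] 330 local ctr [-0.0016  0.0358] ztop 0.0234
sq [194. 199.] 314 local ctr [ 0.0005 -0.051 ] ztop 0.0234
long [173. 272.] 195 local ctr [ 0.0023 -0.0085] ztop 0.0205
long [154. 273.] 199 local ctr [-0.0041  0.0363] ztop 0.0205
long [194. 273.] 182 local ctr [ 0.0018 -0.0566] ztop 0.0208
top bench z 0.0014474810176300368 0.002059310295611319
top [270. 124.] px 216 zt 0.028 ctr 771.2 96.3 len 57.8 24.3 ang 1.8
top [223. 139.] px 98 zt 0.0263 ctr 734.9 213.7 len 57.7 19.1 ang 128.0
top [174. 199.] px 2937 zt 0.0225 ctr 582.3 328.1 len 153.2 149.3 ang 89.1
top [252. 172.] px 39 zt 0.0257 ctr 646.0 138.0 len 39.2 1.2 ang 92.2
top [326. 184.] px 87 zt 0.0252 ctr 617.1 -39.5 len 36.5 6.0 ang 91.4
top [475. 188.] px 385 zt 0.0129 ctr 600.6 -400.3 len 103.8 23.0 ang 97.3
top [308. 185.] px 29 zt 0.0232 ctr 614.1 3.9 len 12.3 3.7 ang 87.7
top [476. 200.] px 282 zt 0.0139 ctr 570.4 -399.6 len 113.4 13.1 ang 97.3
top [477. 227.] px 1781 zt 0.0133 ctr 506.6 -394.5 len 139.3 90.7 ang 97.5
top [171. 273.] px 2553 zt 0.0213 ctr 
[... 201 characters left out ...]
.069 0.03 ] [0.672 0.159 0.167]
 tall [318. 173.] 259 [ 0.615 -0.053  0.03 ] [0.652 0.007 0.104]
 tall [478. 194.] 207 [ 0.569 -0.45   0.03 ] [ 0.591 -0.336  0.051]
 tall [478. 205.] 212 [ 0.544 -0.452  0.03 ] [ 0.565 -0.329  0.051]
 tall [480. 222.] 219 [ 0.504 -0.457  0.03 ] [ 0.528 -0.329  0.051]
 tall [483. 232.] 214 [ 0.481 -0.462  0.031] [ 0.503 -0.332  0.05 ]
 tall [254. 123.] 343 [ 0.478 -0.456  0.03 ] [ 0.528 -0.326  0.053]
 tall [240. 135.] 351 [ 0.543 -0.454  0.03 ] [ 0.59  -0.316  0.053]
 tall [221. 174.] 324 [ 0.663 -0.346  0.03 ] [ 0.761 -0.246  0.055]
 tall [308. 219.] 2646 [ 0.618 -0.178  0.03 ] [0.677 0.166 0.17 ]
 tall [348. 304.] 646 [0.724 0.202 0.03 ] [0.785 0.265 0.086]
```

View pics/t7c.png

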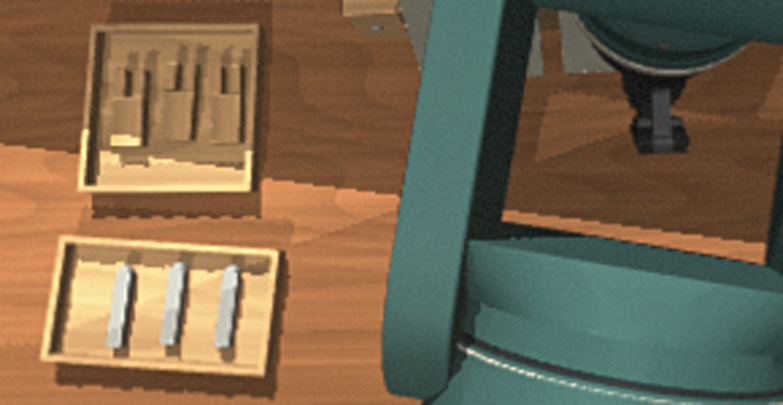

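The crop shows three pins in the square tray (175,90) and three punches in the long tray (175,305). All lie well inside the limits, and the bowl and jar have not moved. Handing in.

```bash
python3 -c "
from station import close_job
print(close_job())"
```

```text
the job is handed in; nothing more can be done
None
```

I put the three bench pins in the square tray and the three punches in the long tray. Then I took both boards out of the rack, stood each about 33 mm in front of the rail, and tipped it gently over onto the rail. The job was handed in at about 38 s of the 210 s allowed.

**Last checks:**
- **Pins and punches:** all six were flat in their trays. The furthest off-centre were a pin at 51 mm (limit 70) and a punch at 57 mm (limit 90).
- **Boards:** tilts were 18.9° and 19.6° from upright. Their yaw was 1.9° and 2.0°, against about 2° for the rail. The centres were about 126 mm apart, each within about 70 mm of the rail's middle.
- **Bowl, jar and hammer:** the bowl and jar read the same as at the start. The hammer's head was partly hidden in the final top view, but it looked undisturbed in the final pictures.

**Disagreements:** the scene and top cameras differed from each other by up to about 4 mm in y, so I averaged them and relied on the wrist camera close up. When I checked the first board just after it was leaned, the top and scene cameras gave 18.2° and 16.3° against 20.0° from the wrist. I took the wrist value, because those two views had only a few points on the board.

**Not measured:** contact between the boards and the rail was judged from their tilt and position, not from force.

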